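# Gauge the stoneware jar lids and sort them

### The arm

A 7-joint arm with a two-finger parallel gripper is mounted at the origin on the work surface. World frame = base frame: x ahead of the robot, y to its left, z up, the work surface at z = 0. Lengths are in m, angles in rad, forces in N, time in s.
With the tool pointing down it reaches from about 0.425 to 0.975 m from the base axis. Payload 16.7 kg.
Tool frame: the origin (TCP) lies at the very end of the fingers, on their centre line; the grasp point (between the pads) lies 19 mm behind it; z points along the fingers, y is the line along which they close (so a half turn about z gives the same grasp; the last joint's range is limited). The gripper opens to 85 mm and grips with 20 to 120 N. Pads are 22 mm wide; open, the fingers measure 114 mm over their backs; the gripper's body (76 mm by 85 mm) begins 54 mm behind the grasp point. The pads swing forward as they close: fully open they stand 13 mm farther back than shut.
Start: joints at [-1.49, 0.426, 0.074, 1.606, -0.034, 1.111, -0.067], TCP at [0.154, 0.657, 0.231] pointing down, gripper open.
Joint ranges: [-2.85, 2.85], [-0.5, 2.14], [-1.23, 1.37], [0.21, 2.46], [-1.02, 4.16], [0.16, 2.05], [-2.73, 2.73]. Speed limits (rad/s): [1.89, 1.89, 2.39, 2.39, 3.01, 3.01, 3.01].

### API

Orientations are given as a rotation vector (axis times angle).
In Python, from bench import r gives the robot as it stands. The module is installed in compiled form; this text tells all that it offers.
- The arm moves only by the tool apply_moves, never from a script. Its argument "targets" is one flat list of numbers, 5 for each row, row after row: the opening, from 0 (shut) to 1 (fully open), then the shift along the tool's x, y, z normalised to -1 to 1, where 1 is 60 cm, then the turn about the tool's z normalised to -1 to 1, where 1 is 60 degrees. In form: [hand, tx, ty, tz, turn, hand, tx, ty, tz, turn, ...]. A call has 1 to 8 rows; each row is the pose to reach, as a shift and turn from the pose commanded when the call began, along the tool's axes at that moment; what a row does not reach only later rows make up. A row lasts 1/12 s, in which the tool goes at most 41.7 mm and 7.16 degrees, less where a joint would pass 70% of its speed; a pose out of reach is approached as far as the arm can. A call with a number of a shift or a turn outside -1 to 1 is refused whole. A call with a gripper value outside its range is refused whole. The fingers move at their own pace and stop on an object; the grip force is fixed at half the most. Time passes only in rows, so rows that repeat a pose let the fingers close. It gives the time, the measured TCP pose, the force, the opening and the grip force at its end, in the units of the state.
- r.get_obs(): the state, without advancing time (a new reading comes with each control period).
- r.read_camera(name): name is "scene" or "top" or "wrist"; returns a dict with "pixels" (400x640x3 uint8, red, green, blue), "depth" (400x640 float32, m along the optical axis (not along the pixel's ray), 0 where there is no reading), "K" (3x3 intrinsics, pixels), "k1" (the pictures are not rectified: a ray, as slopes to the right and down, at radius r is drawn at 1 + k1 r^2 times it, then the intrinsics apply), "rvec" (rotation vector, rad) and "tvec" (3), from world to camera coordinates, as OpenCV has them. Camera axes: x right, y down, z forward; pixel columns grow to the right and rows downward; lengths in m; the calibration is good to about 2 mm. A picture is of the moment at which its call begins.
- r.job_done(): hands the job in; it is judged then, once.
Trained networks look in a picture, given as the dict that the camera call returned (one of the last four; its "shot" number tells which), for a name from the list of things; names that differ only in an ending like _2 or _b are one class to them, and where a whole thing is asked for, a point or a joint stands for the part that bears it (a point fixed in the world has none). Each returns a list of dicts, best first, with "conf" (0 to 1); they miss things now and then, are a little off and sometimes report something else, mostly with a low value. They report only what shows in the picture. A call takes as long as a camera call. They do not tell look-alikes from the thing itself.
- r.regions_of(picture, target): "pixels" (400x640 bool, what is visible of it).
- r.pinpoint(picture, target): "point" ([x, y, z] in m, in the coordinates of the camera as it stood for that picture, good to about 4 mm: a listed point, or the origin of a listed thing).
The state is a dict: "time_s": time; "q": joint angles; "qd": joint speeds; "joint_torque": joint torques, N m; "eef_pos": TCP position; "orientation": TCP orientation; "ft_force": force on the tool from outside, world axes, zero at the start; "torque": the same for the moment, N m; "gripper_width": finger opening in m; "grasp_force": force on a finger pad.
Only numpy, scipy, OpenCV 4.12 (cv2) and the standard library are available. Lean on these libraries where they do the work, as an engineer would, in place of code of your own. Each camera call takes 0.05 s, during which the arm holds its last target. There are 200 camera calls.

### The job

Work along the row of fired lids from the robot's left to its right: try each one in the round hole of the steel gauge, flange down, letting it drop home or come to a stop on the rim, then stand it upright on the floor of the wooden crate if it fits or of the grey plastic tub if it does not. When every lid is sorted, press the call button fully down and let it spring back; leave the mug, horse, jar and brush where they are.

Things in the scene. Friction and masses are not known exactly. Their poses are not given: they have to be found in the camera images.
- lid_1p: lid that may start in the first (leftmost, largest y) place of the row; fired stoneware, 130 g. Bottom up: round flange 16 mm deep (tested by the gauge: 52 mm across if it fits, 59 if too big), disc 72 mm across, 8 mm thick, overhanging it, upright cylindrical knob 26 mm across, 32 mm tall, to hold it by; 56 mm tall in all. Origin: centre of the flange's underside, z up through the knob.
- lid_1q: lid that may start in the first (leftmost, largest y) place of the row; looks just like lid_1p, same sizes and origin. At most one of lid_1p and lid_1q is present; only the gauge shows whether it fits.
- lid_2p: lid that may start in the second place of the row; looks just like lid_1p, same sizes and origin. At most one of lid_2p and lid_2q is present; only the gauge shows whether it fits. This place may be empty (both None).
- lid_2q: lid that may start in the second place of the row; looks just like lid_1p, same sizes and origin. At most one of lid_2p and lid_2q is present; only the gauge shows whether it fits. This place may be empty (both None).
- lid_3p: lid that may start in the third (middle) place of the row; looks just like lid_1p, same sizes and origin. At most one of lid_3p and lid_3q is present; only the gauge shows whether it fits.
- lid_3q: lid that may start in the third (middle) place of the row; looks just like lid_1p, same sizes and origin. At most one of lid_3p and lid_3q is present; only the gauge shows whether it fits.
- lid_4p: lid that may start in the fourth place of the row; looks just like lid_1p, same sizes and origin. At most one of lid_4p and lid_4q is present; only the gauge shows whether it fits. This place may be empty (both None).
- lid_4q: lid that may start in the fourth place of the row; looks just like lid_1p, same sizes and origin. At most one of lid_4p and lid_4q is present; only the gauge shows whether it fits. This place may be empty (both None).
- lid_5p: lid that may start in the fifth (rightmost) place of the row; looks just like lid_1p, same sizes and origin. At most one of lid_5p and lid_5q is present; only the gauge shows whether it fits.
- lid_5q: lid that may start in the fifth (rightmost) place of the row; looks just like lid_1p, same sizes and origin. At most one of lid_5p and lid_5q is present; only the gauge shows whether it fits.
- ware_board: dark wooden board 120 x 440 x 5 mm, fixed, on which 3 to 5 lids stand in a row along its y axis, places 85 mm apart (first place at y = +170 mm, left as the robot sees it); origin at the centre of its underside.
- gauge: the lid gauge: plain steel block 110 x 110 x 30 mm, fixed, with one upright round hole in the middle of its top. Origin at the centre of its underside.
- gauge_mouth (a point): centre of the gauge hole at the block's top face, 30 mm above the table; hole 55 mm across, 24 mm deep. A lid that fits drops in until its disc rests on the block (origin 16 mm below this point); one too big stops with its flange on the rim (origin level with this point).
- crate: wooden crate with darker wooden corner posts, for the lids that fit: open tray 272 (x) x 182 (y) x 30 mm outside, walls and floor 6 mm thick, corner posts 36 mm high, fixed. Origin at the centre of its underside. Crate and tub may change sides.
- tub: plain grey plastic tub with a half-round lug at each short end, for the lids that do not fit: open tray 272 (x) x 182 (y) x 30 mm outside, walls and floor 6 mm thick, fixed. Origin at the centre of its underside.
- call (a joint): travel of the call button, a round grey spring push button 40 mm across on a dark steel housing: 0 m released, 0.008 m fully down (about 4 N); it springs back.
- call_top (a point): centre of the call button's top face; it is pressed straight down.
- mug: white ceramic beaker 72 mm across, 80 mm tall, loose, a bystander near the gauge and button (the three may change places); origin under its centre.
- horse: unfired grey clay horse, about 160 mm long and 150 mm tall, loose bystander beyond the board; origin on the table under its belly.
- jar: amber glass jar 70 mm across, 100 mm tall, loose bystander beyond the board; origin under its centre.
- brush: brush lying beyond the board, loose bystander; origin under its middle.
Things that resemble listed ones, but are neither listed nor needed, are in the scene too. What is shaped like the lid_2q but purple or yellow is not meant. What is shaped like the lid_5p but blue is not meant.

How it is judged:
On the way, in this order (a step that is already met when the one before it is completed fails the run):
1. the lid from the first place is tried in the gauge: flange upright and centred on the hole within 8 mm, and either more than 8 mm in or resting on the rim (((horizontal distance between lid_1p and gauge_mouth below 0.008 m and angle between lid_1p's own z axis and vertical below 0.15 rad and (z of lid_1p in the frame of gauge_mouth below -0.008 m or (z of lid_1p in the frame of gauge_mouth below 0.004 m and contact force between lid_1p and gauge above 0.3 N))) or (horizontal distance between lid_1q and gauge_mouth below 0.008 m and angle between lid_1q's own z axis and vertical below 0.15 rad and (z of lid_1q in the frame of gauge_mouth below -0.008 m or (z of lid_1q in the frame of gauge_mouth below 0.004 m and contact force between lid_1q and gauge above 0.3 N))))), for 0.2 s.
2. the lid from the second place is tried in the gauge: flange upright and centred on the hole within 8 mm, and either more than 8 mm in or resting on the rim (((horizontal distance between lid_2p and gauge_mouth below 0.008 m and angle between lid_2p's own z axis and vertical below 0.15 rad and (z of lid_2p in the frame of gauge_mouth below -0.008 m or (z of lid_2p in the frame of gauge_mouth below 0.004 m and contact force between lid_2p and gauge above 0.3 N))) or (horizontal distance between lid_2q and gauge_mouth below 0.008 m and angle between lid_2q's own z axis and vertical below 0.15 rad and (z of lid_2q in the frame of gauge_mouth below -0.008 m or (z of lid_2q in the frame of gauge_mouth below 0.004 m and contact force between lid_2q and gauge above 0.3 N))))), for 0.2 s.
3. the lid from the third place is tried in the gauge: flange upright and centred on the hole within 8 mm, and either more than 8 mm in or resting on the rim (((horizontal distance between lid_3p and gauge_mouth below 0.008 m and angle between lid_3p's own z axis and vertical below 0.15 rad and (z of lid_3p in the frame of gauge_mouth below -0.008 m or (z of lid_3p in the frame of gauge_mouth below 0.004 m and contact force between lid_3p and gauge above 0.3 N))) or (horizontal distance between lid_3q and gauge_mouth below 0.008 m and angle between lid_3q's own z axis and vertical below 0.15 rad and (z of lid_3q in the frame of gauge_mouth below -0.008 m or (z of lid_3q in the frame of gauge_mouth below 0.004 m and contact force between lid_3q and gauge above 0.3 N))))), for 0.2 s.
4. the lid from the fourth place is tried in the gauge: flange upright and centred on the hole within 8 mm, and either more than 8 mm in or resting on the rim (((horizontal distance between lid_4p and gauge_mouth below 0.008 m and angle between lid_4p's own z axis and vertical below 0.15 rad and (z of lid_4p in the frame of gauge_mouth below -0.008 m or (z of lid_4p in the frame of gauge_mouth below 0.004 m and contact force between lid_4p and gauge above 0.3 N))) or (horizontal distance between lid_4q and gauge_mouth below 0.008 m and angle between lid_4q's own z axis and vertical below 0.15 rad and (z of lid_4q in the frame of gauge_mouth below -0.008 m or (z of lid_4q in the frame of gauge_mouth below 0.004 m and contact force between lid_4q and gauge above 0.3 N))))), for 0.2 s.
5. the lid from the fifth place is tried in the gauge: flange upright and centred on the hole within 8 mm, and either more than 8 mm in or resting on the rim (((horizontal distance between lid_5p and gauge_mouth below 0.008 m and angle between lid_5p's own z axis and vertical below 0.15 rad and (z of lid_5p in the frame of gauge_mouth below -0.008 m or (z of lid_5p in the frame of gauge_mouth below 0.004 m and contact force between lid_5p and gauge above 0.3 N))) or (horizontal distance between lid_5q and gauge_mouth below 0.008 m and angle between lid_5q's own z axis and vertical below 0.15 rad and (z of lid_5q in the frame of gauge_mouth below -0.008 m or (z of lid_5q in the frame of gauge_mouth below 0.004 m and contact force between lid_5q and gauge above 0.3 N))))), for 0.2 s.
6. with every lid sorted, the call button is pressed fully down (7 mm or more) (x of lid_1p in the frame of crate between -0.13 and 0.13 m and y of lid_1p in the frame of crate between -0.085 and 0.085 m and z of each of lid_1p, lid_2q, lid_3q, lid_4p, lid_5q in the frame of crate below 0.014 m and angle between each of lid_1p, lid_1q, lid_2p, lid_2q, lid_3p, lid_3q, lid_4p, lid_4q, lid_5p, lid_5q's own z axis and vertical below 0.2 rad and x of lid_1q in the frame of tub between -0.13 and 0.13 m and y of lid_1q in the frame of tub between -0.085 and 0.085 m and z of each of lid_1q, lid_2p, lid_3p, lid_4q, lid_5p in the frame of tub below 0.014 m and x of lid_2p in the frame of tub between -0.13 and 0.13 m and y of lid_2p in the frame of tub between -0.085 and 0.085 m and x of lid_2q in the frame of crate between -0.13 and 0.13 m and y of lid_2q in the frame of crate between -0.085 and 0.085 m and x of lid_3p in the frame of tub between -0.13 and 0.13 m and y of lid_3p in the frame of tub between -0.085 and 0.085 m and x of lid_3q in the frame of crate between -0.13 and 0.13 m and y of lid_3q in the frame of crate between -0.085 and 0.085 m and x of lid_4p in the frame of crate between -0.13 and 0.13 m and y of lid_4p in the frame of crate between -0.085 and 0.085 m and x of lid_4q in the frame of tub between -0.13 and 0.13 m and y of lid_4q in the frame of tub between -0.085 and 0.085 m and x of lid_5p in the frame of tub between -0.13 and 0.13 m and y of lid_5p in the frame of tub between -0.085 and 0.085 m and x of lid_5q in the frame of crate between -0.13 and 0.13 m and y of lid_5q in the frame of crate between -0.085 and 0.085 m and value of joint call above 0.007 m), for 0.05 s.
At the end, for the whole second after the job is handed in: every lid that fits stands in the wooden crate and every lid that is too big in the grey tub, upright within 0.2 rad, flange on the tray's floor (within 8 mm), at rest; the call button is up (within 2 mm) (x of lid_1p in the frame of crate between -0.13 and 0.13 m and y of lid_1p in the frame of crate between -0.085 and 0.085 m and z of each of lid_1p, lid_2q, lid_3q, lid_4p, lid_5q in the frame of crate below 0.014 m and angle between each of lid_1p, lid_1q, lid_2p, lid_2q, lid_3p, lid_3q, lid_4p, lid_4q, lid_5p, lid_5q's own z axis and vertical below 0.2 rad and x of lid_1q in the frame of tub between -0.13 and 0.13 m and y of lid_1q in the frame of tub between -0.085 and 0.085 m and z of each of lid_1q, lid_2p, lid_3p, lid_4q, lid_5p in the frame of tub below 0.014 m and x of lid_2p in the frame of tub between -0.13 and 0.13 m and y of lid_2p in the frame of tub between -0.085 and 0.085 m and x of lid_2q in the frame of crate between -0.13 and 0.13 m and y of lid_2q in the frame of crate between -0.085 and 0.085 m and x of lid_3p in the frame of tub between -0.13 and 0.13 m and y of lid_3p in the frame of tub between -0.085 and 0.085 m and x of lid_3q in the frame of crate between -0.13 and 0.13 m and y of lid_3q in the frame of crate between -0.085 and 0.085 m and x of lid_4p in the frame of crate between -0.13 and 0.13 m and y of lid_4p in the frame of crate between -0.085 and 0.085 m and x of lid_4q in the frame of tub between -0.13 and 0.13 m and y of lid_4q in the frame of tub between -0.085 and 0.085 m and x of lid_5p in the frame of tub between -0.13 and 0.13 m and y of lid_5p in the frame of tub between -0.085 and 0.085 m and x of lid_5q in the frame of crate between -0.13 and 0.13 m and y of lid_5q in the frame of crate between -0.085 and 0.085 m and value of joint call below 0.002 m and linear speed of each of lid_1p, lid_1q, lid_2p, lid_2q, lid_3p, lid_3q, lid_4p, lid_4q, lid_5p, lid_5q below 0.03 m/s); the robot touches nothing.
It fails at once if a bystander (mug, horse, jar or brush) is moved more than 30 mm (distance of any of mug, horse, jar, brush from where it was at the start of the episode above 0.03 m).
Of lid_1p, lid_1q only 1 to 1 are there at a start; the rules pass over those that are not, and their reading is None.
Of lid_2p, lid_2q only 1 to 1 are there at a start; the rules pass over those that are not, and their reading is None.
Of lid_3p, lid_3q only 1 to 1 are there at a start; the rules pass over those that are not, and their reading is None.
Of lid_4p, lid_4q only 1 to 1 are there at a start; the rules pass over those that are not, and their reading is None.
Of lid_5p, lid_5q only 1 to 1 are there at a start; the rules pass over those that are not, and their reading is None.
Of lid_2p, lid_2q, lid_4p, lid_4q only 1 to 4 are there at a start; the rules pass over those that are not, and their reading is None.
At some moment in a run one of lid_1p, lid_1q, lid_2p, lid_2q, lid_3p, lid_3q, lid_4p, lid_4q, lid_5p, lid_5q may be knocked a few centimetres aside while the robot is not near it.
It also fails if it takes over 210 s, if anything falls off the work surface, if the arm or the gripper's body presses on something with over 40 N, if the wrist force passes 120 N, or if a joint passes its speed limit or range.

## Working session

There is one attempt and no reset: what is moved stays moved. The work goes in short steps, Python scripts to look and compute and a tool call to move; the robot and the scene stay as the last step left them, time stands still between calls to the robot, and variables do not carry over. Pictures are saved under pics/ and viewed, at most 14 in all, crops included, and the job is handed in when it is done.

Besides the shell and the picture viewer there is one more tool, called after "Emit:" in YAML: its name, and indented under it one key for each argument. apply_moves: Moves the arm, as the interface text tells. Scaled input: -1 to 1 covers 60 cm each way for a shift and 60 degrees each way for a turn. Its arguments: {"type":"object","properties":{"targets":{"type":"array","items":{"type":"number"}}},"required":["targets"]}

```bash
mkdir -p pics
cat > h.py <<'E'
import numpy as np, cv2
from bench import r
def cam(n): return r.read_camera(n)
def RT(c): return cv2.Rodrigues(np.array(c["rvec"],float))[0], np.array(c["tvec"],float).ravel()
def toworld(c,p):
    R,t=RT(c); return R.T@(np.array(p,float)-t)
def undist(c,uv):
    K=np.array(c["K"]); x=np.array([(uv[...,0]-K[0,2])/K[0,0],(uv[...,1]-K[1,2])/K[1,1]])
    s=x.copy()
    for _ in range(10): s=x/(1+c["k1"]*(s**2).sum(0))
    return s
def cloud(c):
    d=c["depth"]; h,w=d.shape
    uv=np.stack(np.meshgrid(np.arange(w),np.arange(h)),-1).astype(float)
    s=undist(c,uv); P=np.stack([s[0]*d,s[1]*d,d],-1); R,t=RT(c)
    return (P-t)@R
def onplane(c,u,v,z):
    s=undist(c,np.array([float(u),float(v)])); R,t=RT(c)
    d=R.T@np.array([s[0],s[1],1.]); o=-R.T@t
    return o+d*(z-o[2])/d[2]
def proj(c,p):
    R,t=RT(c); q=R@np.array(p)+t; s=q[:2]/q[2]; s=s*(1+c["k1"]*(s@s)); K=np.array(c["K"])
    return K[0,0]*s[0]+K[0,2],K[1,1]*s[1]+K[1,2]
def save(c,n,crop=None,f=1):
    im=c["pixels"][...,::-1]
    if crop: x0,y0,x1,y1=crop; im=im[y0:y1,x0:x1]
    cv2.imwrite("pics/"+n+".png",cv2.resize(im,None,fx=f,fy=f,interpolation=cv2.INTER_CUBIC))
E
python3 - <<'E'
from h import *
np.set_printoptions(precision=4,suppress=True)
o=r.get_obs(); print({k:np.round(o[k],3) for k in o})
for n in("top","scene"):
    c=cam(n); save(c,n+"0"); print(n,toworld(c,[0,0,0]))
    for t in ["lid_1p","gauge","gauge_mouth","crate","tub","call_top","mug","horse","jar","brush","ware_board"]:
        print(t,[(np.round(toworld(c,d["point"]),3),round(d["conf"],2)) for d in r.pinpoint(c,t)][:9])
E
```

```text
{'time_s': np.float64(0.0), 'q': array([-1.49 ,  0.427,  0.074,  1.607, -0.034,  1.111, -0.067]), 'qd': array([ 0.   ,  0.001, -0.   , -0.   ,  0.001, -0.   , -0.001]), 'joint_torque': array([ -0.001, -94.982,   3.761, -46.351,   0.019,   0.01 ,   0.   ]), 'eef_pos': array([0.154, 0.657, 0.231]), 'orientation': array([-0.36 , -3.121,  0.002]), 'ft_force': array([-0.023,  0.308,  0.629]), 'torque': array([-0.035, -0.009,  0.012]), 'grasp_force': np.float64(0.0), 'gripper_width': np.float64(0.085)}
top [ 0.2841 -0.0035  1.2907]
lid_1p [(array([ 0.605, -0.008, -0.001]), 0.53), (array([0.446, 0.144, 0.032]), 0.43)]
gauge [(array([0.447, 0.149, 0.002]), 0.89)]
gauge_mouth [(array([0.444, 0.143, 0.032]), 0.55)]
crate [(array([ 0.515, -0.349, -0.001]), 0.94)]
tub []
call_top [(array([ 0.437, -0.159,  0.025]), 0.7)]
mug [(array([0.455, 0.004, 0.003]), 0.73)]
horse [(array([ 0.736,  0.259, -0.001]), 0.67)]
jar [(array([ 0.733, -0.278,  0.003]), 0.95), (array([ 0.614, -0.014,  0.008]), 0.44)]
brush [(array([0.786, 0.026, 0.003]), 0.85)]
ware_board [(array([ 0.606, -0.011, -0.002]), 0.9), (array([ 0.488,  0.33 , -0.002]), 0.27)]
scene [ 1.5035 -0.3198  0.8223]
lid_1p []
gauge [(array([ 0.446,  0.155, -0.005]), 0.6)]
gauge_mouth [(array([0.448, 0.151, 0.032]), 0.92)]
crate [(array([ 0.513, -0.355,  0.001]), 0.87)]
tub [(array([0.489, 0.338, 0.   ]), 0.73)]
call_top [(array([ 0.431, -0.159,  0.022]), 0.43)]
mug [(array([ 0.457,  0.005, -0.001]), 0.73)]
horse [(array([0.736, 0.258, 0.004]), 0.85), (array([ 0.733, -0.277,  0.   ]), 0.58)]
jar [(array([ 0.733, -0.279,  0.002]), 0.65)]
brush [(array([0.785, 0.026, 0.006]), 0.92)]
ware_board [(array([ 0.606, -0.011,  0.003]), 0.93)]
```

View pics/top0.png

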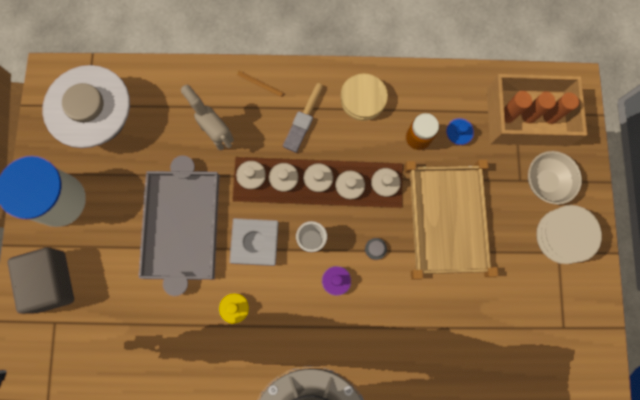

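View pics/scene0.png

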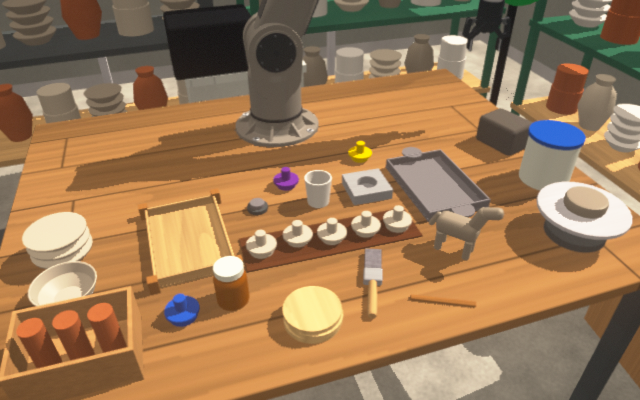

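Top view: the five lids are at (251,175), (283,178), (318,178), (350,185) and (386,182). The purple (336,280), yellow (233,308) and blue (460,131) look-alikes are not wanted. The gauge is at (254,242), the mug at (311,237), the button at (375,248), the grey tub with lugs on the left and the wooden crate with posts on the right. Every one of the row places is occupied.

Run:
```python
from h import *
np.set_printoptions(precision=4,suppress=True)
o=r.get_obs(); print(cv2.Rodrigues(np.array(o["orientation"]))[0])
for n in("top","scene"):
    c=cam(n); W=cloud(c)
    x,y,z=W[...,0],W[...,1],W[...,2]
    m=(z>.05)&(z<.075)&(abs(x-.606)<.06)&(abs(y+.011)<.23)&(c["depth"]>0)
    k,l,s,ce=cv2.connectedComponentsWithStats(m.astype(np.uint8))
    for i in range(1,k):
        if s[i,4]>5: print(n,s[i,4],ce[i],np.median(W[l==i],0),onplane(c,*ce[i],.061))
    for t in("crate","tub"):
        q=r.regions_of(c,t)
        if q:
            P=W[q[0]["pixels"]]; P=P[(P[:,2]>.02)&(P[:,2]<.034)]
            print(n,t,cv2.minAreaRect((P[:,:2]*1000).astype(np.float32)))
    b=(abs(x-.446)<.075)&(abs(y-.15)<.075)&(z>.024)&(z<.04)
    print("gauge",cv2.minAreaRect((W[b][:,:2]*1000).astype(np.float32)),np.median(z[b]))
    b=(abs(x-.434)<.04)&(abs(y+.159)<.04)&(z>.012)&(z<.05)
    print("call",np.median(W[b],0),W[b].max(0),W[b].min(0))
    if n=="top": save(c,"row0",(225,150,415,270),4)
```

```text
[[-0.9737  0.2278 -0.    ]
 [ 0.2278  0.9737 -0.    ]
 [ 0.     -0.     -1.    ]]
top 78 [249.2179 171.5769] [0.6169 0.16   0.0602] [0.6167 0.1597 0.061 ]
top 91 [282.2637 174.    ] [0.6112 0.0778 0.0607] [0.6116 0.0773 0.061 ]
top 83 [317.5663 174.3735] [ 0.6122 -0.0115  0.0607] [ 0.6119 -0.0105  0.061 ]
top 87 [386.8276 179.0345] [ 0.6024 -0.1834  0.06  ] [ 0.6025 -0.1834  0.061 ]
top 88 [350.3182 181.8068] [ 0.5939 -0.0916  0.061 ] [ 0.594  -0.0922  0.061 ]
top crate ((511.90948486328125, -347.82879638671875), (301.8545837402344, 210.1576385498047), 2.1830904483795166)
top tub ((489.1038818359375, 335.8614501953125), (354.77496337890625, 184.12379455566406), 0.2106744647026062)
gauge ((446.04779052734375, 146.80953979492188), (108.84088134765625, 111.55464172363281), 88.10596466064453) 0.02999984993254233
call [ 0.4316 -0.1577  0.022 ] [ 0.4604 -0.1321  0.0308] [ 0.4071 -0.1857  0.012 ]
scene 84 [397.6786 209.619 ] [0.6232 0.1583 0.0603] [0.6249 0.1561 0.061 ]
scene 84 [365.4881 215.119 ] [0.6186 0.073  0.0599] [0.6205 0.0727 0.061 ]
scene 94 [331.1277 222.4043] [ 0.6193 -0.0143  0.0594] [ 0.621  -0.0154  0.061 ]
scene 89 [296.2472 224.3034] [ 0.6016 -0.0958  0.0599] [ 0.6021 -0.0963  0.061 ]
scene 86 [259.9302 234.3372] [ 0.61   -0.1854  0.0597] [ 0.6113 -0.1859  0.061 ]
scene crate ((521.37646484375, -350.8875732421875), (296.4417724609375, 205.42103576660156), 0.8344425559043884)
scene tub ((489.45452880859375, 334.8303527832031), (358.37628173828125, 185.59873962402344), 0.897087574005127)
gauge ((446.0518798828125, 146.1079864501953), (113.66549682617188, 117.50764465332031), 87.87553405761719) 0.030185147410468016
call [ 0.4437 -0.1603  0.0218] [ 0.4651 -0.1362  0.0274] [ 0.4174 -0.1835  0.012 ]
```

View pics/row0.png

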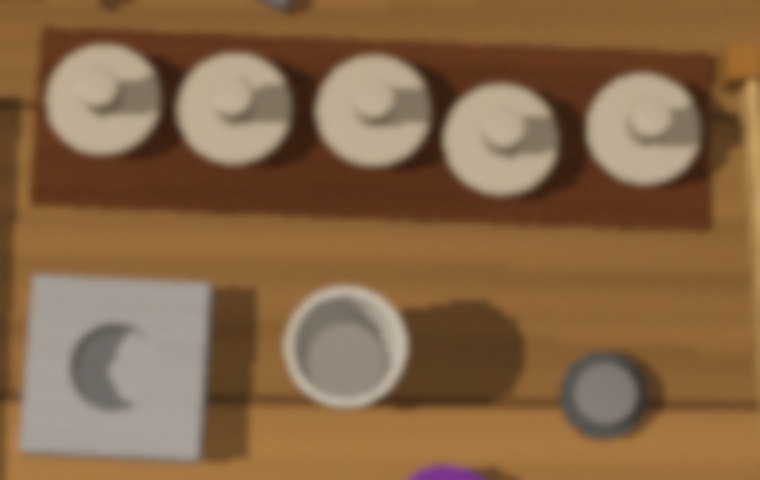

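Crop confirms the five cream lids in the row; gauge with its hole at crop (115,365), mug (345,347), button (603,392). Going to a wrist-camera view above gauge and row.

Emit:
apply_moves:
  targets: [1,-0.41,-0.365,-0.06,0,1,-0.41,-0.365,-0.06,0,1,-0.41,-0.365,-0.06,0,1,-0.41,-0.365,-0.06,0,1,-0.41,-0.365,-0.06,0,1,-0.41,-0.365,-0.06,0,1,-0.41,-0.365,-0.06,0,1,-0.41,-0.365,-0.06,0]

```text
time_s: 2.17
eef_pos: [0.3444, 0.3859, 0.2678]
orientation: [0.361, 3.121, 0.001]
ft_force: [1.4, 0.1, 0.9]
gripper_width: 0.0855
grasp_force: 0.0
```

Emit:
apply_moves:
  targets: [1,-0.405,-0.364,-0.06,-0.22,1,-0.405,-0.364,-0.06,-0.22,1,-0.405,-0.364,-0.06,-0.22,1,-0.405,-0.364,-0.06,-0.22,1,-0.405,-0.364,-0.06,-0.22,1,-0.405,-0.364,-0.06,-0.22,1,-0.405,-0.364,-0.06,-0.22,1,-0.405,-0.364,-0.06,-0.22]

```text
time_s: 2.83
eef_pos: [0.5279, 0.1225, 0.3033]
orientation: [-0.001, 3.141, 0.001]
ft_force: [0.9, 1.1, 0.1]
gripper_width: 0.0851
grasp_force: 0.0
```

```bash
cat >> h.py <<'E'
def circ(c,mask,z):
    """fit circle to contour of largest blob of mask, projected on plane z"""
    k,l,s,ce=cv2.connectedComponentsWithStats(mask.astype(np.uint8)); i=1+np.argmax(s[1:,4])
    ct=max(cv2.findContours((l==i).astype(np.uint8),cv2.RETR_EXTERNAL,cv2.CHAIN_APPROX_NONE)[0],key=len)[:,0]
    P=np.array([onplane(c,u,v,z)[:2] for u,v in ct])
    A=np.c_[2*P,np.ones(len(P))]; s=np.linalg.lstsq(A,(P**2).sum(1),rcond=None)[0]
    return s[:2],np.sqrt(s[2]+s[:2]@s[:2])
def knobs(c,lo,hi,box,zt):
    W=cloud(c); x,y,z=W[...,0],W[...,1],W[...,2]
    m=(z>lo)&(z<hi)&(x>box[0])&(x<box[1])&(y>box[2])&(y<box[3])&(c["depth"]>0)
    k,l,s,ce=cv2.connectedComponentsWithStats(m.astype(np.uint8)); out=[]
    for i in range(1,k):
        if s[i,4]>30:
            p,rad=circ(c,l==i,zt); out.append((s[i,4],np.round(ce[i]),p,rad,np.median(z[l==i])))
    return out
E
python3 - <<'E'
from h import *
np.set_printoptions(precision=4,suppress=True)
c=cam("wrist"); save(c,"w0"); print(toworld(c,[0,0,0]),RT(c)[0])
for k in knobs(c,.058,.068,(.5,.7,-.25,.25),.061): print(k)
W=cloud(c); z=W[...,2]; x,y=W[...,0],W[...,1]
h=(z<.027)&(abs(x-.446)<.045)&(abs(y-.147)<.045)&(c["depth"]>0)
print("hole",circ(c,h,.03))
print([toworld(c,d["point"]) for d in r.pinpoint(c,"gauge_mouth")])
E
```

```text
[0.4516 0.1231 0.4462] [[-0.0006  1.      0.0015]
 [ 0.9547  0.0001  0.2975]
 [ 0.2975  0.0016 -0.9547]]
(np.int32(239), array([167., 213.]), array([ 0.5951, -0.0914]), np.float64(0.012133626159913766), np.float64(0.06077074058871646))
(np.int32(235), array([104., 218.]), array([ 0.6034, -0.1823]), np.float64(0.012149577144467743), np.float64(0.06071385492259303))
(np.int32(227), array([225., 224.]), array([ 0.6127, -0.0102]), np.float64(0.012081622475317624), np.float64(0.06081683715973198))
(np.int32(229), array([287., 224.]), array([0.6126, 0.0782]), np.float64(0.012077245555567924), np.float64(0.060924331560038576))
(np.int32(226), array([345., 227.]), array([0.6172, 0.1614]), np.float64(0.012108337912881949), np.float64(0.060926562090474604))
(np.int32(58), array([380., 270.]), array([0.687, 0.217]), np.float64(0.006631208486711074), np.float64(0.0634531018372453))
(np.int32(37), array([395., 273.]), array([0.6956, 0.241 ]), np.float64(0.007020025992065234), np.float64(0.0644871325886901))
hole (array([0.4463, 0.1477]), np.float64(0.026563574570569706))
[array([0.449 , 0.1486, 0.029 ]), array([0.6129, 0.078 , 0.0052])]
```

View pics/w0.png

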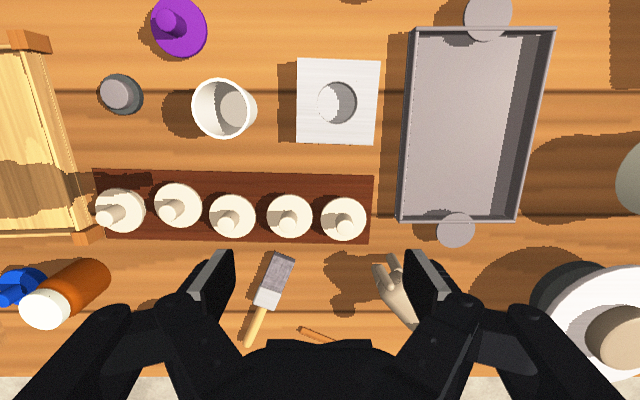

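Wrist view: lids at (345,220) first, then (290,217), (232,217), (178,206), (120,212). The gauge hole is at (337,102). Heights come out at 0.061 from all three views, matching 5+56 mm. First grasp is lid 1 at (0.617, 0.161).

Emit:
apply_moves:
  targets: [0.6,-0.149,0.065,0.34,0,0.6,-0.149,0.065,0.34,0,0.6,-0.149,0.065,0.34,0,0.6,-0.149,0.065,0.34,0,0.6,-0.149,0.065,0.34,0,0.6,-0.149,0.065,0.34,0,0.6,-0.149,0.065,0.34,0,0.6,-0.149,0.065,0.34,0]

```text
time_s: 3.6
eef_pos: [0.6161, 0.1631, 0.0981]
orientation: [0.0, -3.14, 0.002]
ft_force: [0.7, -0.7, 1.6]
gripper_width: 0.0514
grasp_force: 0.0
```

Run:
```python
from h import *
np.set_printoptions(precision=4,suppress=True)
c=cam("wrist")
for k in knobs(c,.056,.066,(.5,.7,.0,.25),.061): print(k)
o=r.get_obs(); print(o["eef_pos"],o["gripper_width"])
```

```text
(np.int32(1110), array([192., 221.]), array([0.6125, 0.0792]), np.float64(0.012773224871607486), np.float64(0.06087327228716115))
(np.int32(126), array([ 78., 221.]), array([0.6121, 0.0028]), np.float64(0.00467383501557654), np.float64(0.05847301464958907))
(np.int32(1048), array([315., 227.]), array([0.6171, 0.1615]), np.float64(0.012513732062570506), np.float64(0.06099426734079283))
[0.6165 0.1632 0.0995] 0.05115827763742905
```

Emit:
apply_moves:
  targets: [0.6,-0.001,-0.0025,0.06,0,0.6,-0.001,-0.0025,0.11,0,0.6,-0.001,-0.0025,0.11,0,0,-0.001,-0.0025,0.11,0,0,-0.001,-0.0025,0.11,0,0,-0.001,-0.0025,0.11,0,0,-0.001,-0.0025,0.11,0,0,-0.001,-0.0025,0.11,0]

```text
time_s: 4.32
eef_pos: [0.6183, 0.1622, 0.0357]
orientation: [-0.001, 3.139, 0.002]
ft_force: [-1.4, -1.6, 5.6]
gripper_width: 0.0241
grasp_force: 58.7
```

Emit:
apply_moves:
  targets: [0,0,0,-0.06,0,0,0,0,-0.1,0,0,0.05,-0.005,-0.1,0,0,0.1,-0.01,-0.1,0,0,0.16,-0.015,-0.1,0,0,0.22,-0.02,-0.1,0,0,0.287,-0.0235,-0.1,0,0,0.287,-0.0235,-0.1,0]

```text
time_s: 4.98
eef_pos: [0.4382, 0.1468, 0.0936]
orientation: [0.002, -3.138, -0.002]
ft_force: [1.5, -0.3, -0.7]
gripper_width: 0.0242
grasp_force: 59.1
```

Run:
```python
from h import *
np.set_printoptions(precision=4,suppress=True)
c=cam("wrist"); save(c,"held1")
o=r.get_obs(); print(o["eef_pos"],o["gripper_width"],o["grasp_force"],o["ft_force"]); tc=o["eef_pos"]
W=cloud(c); z=W[...,2]
d=(abs(W[...,0]-tc[0])<.05)&(abs(W[...,1]-tc[1])<.05)&(c["depth"]>0)
hist=np.histogram(z[d],bins=np.arange(0,.16,.004)); print(list(zip(np.round(hist[1],3),hist[0])))
```

```text
[0.4421 0.1479 0.0945] 0.024481542280884963 59.097740650177 [ 1.1529  0.5897 -1.0188]
[(np.float64(0.0), np.int64(40)), (np.float64(0.004), np.int64(22)), (np.float64(0.008), np.int64(24)), (np.float64(0.012), np.int64(24)), (np.float64(0.016), np.int64(31)), (np.float64(0.02), np.int64(27)), (np.float64(0.024), np.int64(32)), (np.float64(0.028), np.int64(6612)), (np.float64(0.032), np.int64(22)), (np.float64(0.036), np.int64(0)), (np.float64(0.04), np.int64(0)), (np.float64(0.044), np.int64(0)), (np.float64(0.048), np.int64(0)), (np.float64(0.052), np.int64(0)), (np.float64(0.056), np.int64(0)), (np.float64(0.06), np.int64(0)), (np.float64(0.064), np.int64(0)), (np.float64(0.068), np.int64(0)), (np.float64(0.072), np.int64(0)), (np.float64(0.076), np.int64(0)), (np.float64(0.08), np.int64(108)), (np.float64(0.084), np.int64(5033)), (np.float64(0.088), np.int64(556)), (np.float64(0.092), np.int64(146)), (np.float64(0.096), np.int64(194)), (np.float64(0.1), np.int64(315)), (np.float64(0.104), np.int64(352)), (np.float64(0.108), np.int64(407)), (np.float64(0.112), np.int64(455)), (np.float64(0.116), np.int64(2230)), (np.float64(0.12), np.int64(395)), (np.float64(0.124), np.int64(261)), (np.float64(0.128), np.int64(617)), (np.float64(0.132), np.int64(292)), (np.float64(0.136), np.int64(659)), (np.float64(0.14), np.int64(935)), (np.float64(0.144), np.int64(1641)), (np.float64(0.148), np.int64(3835)), (np.float64(0.152), np.int64(1738))]
```

View pics/held1.png

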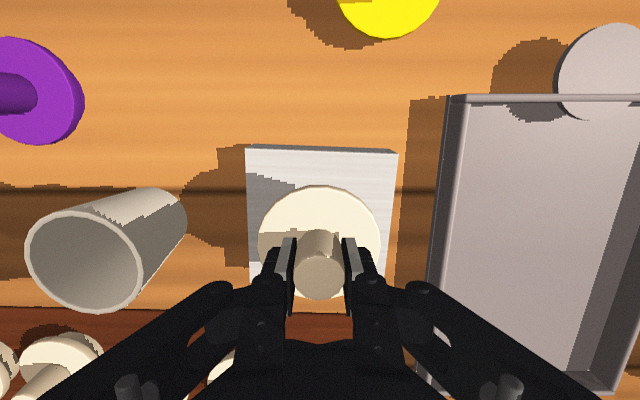

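Emit:
apply_moves:
  targets: [0,0,0,0,0,0,0,0,0,0]

```text
time_s: 5.2
eef_pos: [0.4464, 0.1485, 0.0942]
orientation: [-0.001, 3.139, 0.003]
ft_force: [-0.5, -0.3, -1.8]
gripper_width: 0.0241
grasp_force: 59.1
```

```bash
cat >> h.py <<'E'
from scipy.optimize import least_squares
def heldc(c,tc,zd=None):
    """centre of the held lid from its disc's far rim (camera side) and from the knob top"""
    W=cloud(c); x,y,z=W[...,0],W[...,1],W[...,2]; near=(np.hypot(x-tc[0],y-tc[1])<.05)&(c["depth"]>0)
    def comp(lo,hi):
        m=near&(z>lo)&(z<hi); k,l,s,ce=cv2.connectedComponentsWithStats(m.astype(np.uint8)); return l==1+np.argmax(s[1:,4])
    zd=zd or tc[2]-.0067
    D=comp(zd-.005,zd+.005); zd=np.median(z[D]); P=[]
    for u in range(640):
        v=np.flatnonzero(D[:,u])
        if len(v): P.append(onplane(c,u,v[0]-.5,zd)[:2])
    P=np.array(P); P=P[2:-2]; lim=P[:,0].min()+.03; P=P[P[:,0]<lim]
    f=least_squares(lambda q:np.hypot(*(P-q).T)-.036,tc[:2],loss="soft_l1",f_scale=.0005)
    zk=zd+.032; Kp=near&(z>zk-.003)&(z<zk+.003)&(abs(y-tc[1])<.0135)&(abs(x-tc[0])<.016)
    k,l,s,ce=cv2.connectedComponentsWithStats(Kp.astype(np.uint8)); i=1+np.argmax(s[1:,4])
    kp,kr=circ(c,l==i,np.median(z[l==i]))
    return f.x,np.abs(f.fun).mean(),len(P),zd,kp,kr,np.median(z[l==i])
E
python3 - <<'E'
from h import *
np.set_printoptions(precision=4,suppress=True)
c=cam("wrist"); tc=r.get_obs()["eef_pos"]; print(tc); print(heldc(c,tc))
E
```

```text
[0.4464 0.1483 0.0938]
(array([0.4458, 0.1491]), np.float64(0.00029289453013632425), 120, np.float64(0.08767054281227493), array([0.4453, 0.1489]), np.float64(0.013676742587613963), np.float64(0.11950453401065139))
```

Emit:
apply_moves:
  targets: [0,-0.001,-0.002,0.025,0,0,-0.001,-0.002,0.045,0,0,-0.001,-0.002,0.052,0,0,-0.001,-0.002,0.055,0,0,-0.001,-0.002,0.057,0,0,-0.001,-0.002,0.058,0,0,-0.001,-0.002,0.059,0,0,-0.001,-0.002,0.059,0]

```text
time_s: 5.92
eef_pos: [0.4463, 0.1466, 0.06]
orientation: [-0.001, -3.141, -0.003]
ft_force: [-23.8, -8.8, 80.8]
gripper_width: 0.0243
grasp_force: 68.3
```

Emit:
apply_moves:
  targets: [0,0,0,-0.0015,0,0,0,0,-0.002,0,0.45,0,0,-0.002,0,0.45,0,0,-0.002,0,0.45,0,0,-0.002,0,0.45,0,0,-0.002,0]

```text
time_s: 6.42
eef_pos: [0.4459, 0.1466, 0.0586]
orientation: [-0.0, 3.141, -0.0]
ft_force: [0.2, 0.0, -0.7]
gripper_width: 0.0383
grasp_force: 0.0
```

Run:
```python
from h import *
np.set_printoptions(precision=4,suppress=True)
c=cam("wrist"); o=r.get_obs(); tc=o["eef_pos"]; print(tc,o["ft_force"],o["gripper_width"]); print(heldc(c,tc))
```

```text
[0.4457 0.1466 0.0585] [0.2458 0.3034 0.6026] 0.038478229543006295
(array([0.4451, 0.147 ]), np.float64(0.00028156430429583445), 121, np.float64(0.054173378134267536), array([0.4448, 0.147 ]), np.float64(0.01244114910246636), np.float64(0.086018671735296))
```

Emit:
apply_moves:
  targets: [0,0,0,0,0,0,0,0,0,0,0,0,0,0,0,0,0,0,0,0,0,-0.0017,0.0008,0.0005,0,0,-0.0017,0.0008,0.0008,0,0,-0.0017,0.0008,0.0008,0]

```text
time_s: 7.05
eef_pos: [0.4458, 0.1468, 0.0585]
orientation: [0.0, -3.14, 0.0]
ft_force: [-11.2, -4.9, 26.3]
gripper_width: 0.0244
grasp_force: 60.8
```

Emit:
apply_moves:
  targets: [0,-0.0012,0,0,0,0,-0.0012,0,0,0,0,-0.0012,0,0,0]

```text
time_s: 7.3
eef_pos: [0.4459, 0.1468, 0.0585]
orientation: [0.001, -3.139, 0.0]
ft_force: [-13.8, -3.6, 31.0]
gripper_width: 0.0242
grasp_force: 61.0
```

Emit:
apply_moves:
  targets: [0,0,0.0015,0,0,0,0,0.0015,0,0,0,0,0.0015,0,0]

```text
time_s: 7.55
eef_pos: [0.4459, 0.1469, 0.0584]
orientation: [-0.0, -3.139, 0.001]
ft_force: [-14.9, -8.9, 32.9]
gripper_width: 0.0241
grasp_force: 61.2
```

Emit:
apply_moves:
  targets: [0,0.0015,0,0,0,0,0.0015,0,0,0,0,0.0015,0,0,0]

```text
time_s: 7.8
eef_pos: [0.4458, 0.1469, 0.0585]
orientation: [-0.001, -3.14, 0.001]
ft_force: [-8.6, -9.1, 26.6]
gripper_width: 0.0246
grasp_force: 60.4
```

Emit:
apply_moves:
  targets: [0,-0.0008,-0.001,-0.003,0,0,-0.0008,-0.001,-0.003,0,0,-0.0008,-0.001,-0.003,0,0,-0.0008,-0.001,-0.003,0]

```text
time_s: 8.13
eef_pos: [0.4467, 0.1475, 0.0597]
orientation: [0.001, -3.141, 0.0]
ft_force: [-0.3, -0.3, -1.5]
gripper_width: 0.0245
grasp_force: 58.9
```

Emit:
apply_moves:
  targets: [0,0,0,0.0025,0,0,0,0,0.003,0,0,0,0,0.003,0,0,0,0,0.003,0]

```text
time_s: 8.47
eef_pos: [0.4469, 0.1475, 0.0585]
orientation: [0.001, -3.142, -0.001]
ft_force: [-6.3, -3.7, 21.9]
gripper_width: 0.0245
grasp_force: 61.4
```

Emit:
apply_moves:
  targets: [0,0,0,-0.003,0,0,-0.003,0,-0.003,0,0,-0.003,0,-0.003,0,0,-0.003,0,0,0,0,-0.003,0,0,0,0,-0.003,0,0,0]

```text
time_s: 8.97
eef_pos: [0.4488, 0.1475, 0.0585]
orientation: [-0.0, 3.142, 0.001]
ft_force: [-6.2, -1.9, 22.4]
gripper_width: 0.0245
grasp_force: 61.7
```

Emit:
apply_moves:
  targets: [0,0,0,-0.003,0,0,0.0015,0.0026,-0.003,0,0,0.0015,0.0026,-0.003,0,0,0.0015,0.0026,0,0,0,0.0015,0.0026,0,0,0,0.0015,0.0026,0,0]

```text
time_s: 9.47
eef_pos: [0.4476, 0.1491, 0.0585]
orientation: [0.001, -3.141, -0.001]
ft_force: [-7.3, -2.9, 24.8]
gripper_width: 0.0241
grasp_force: 61.6
```

Emit:
apply_moves:
  targets: [0,0,0,-0.003,0,0,0.003,0,-0.003,0,0,0.003,0,-0.003,0,0,0.003,0,0,0,0,0.003,0,0,0,0,0.003,0,0,0]

```text
time_s: 9.97
eef_pos: [0.4459, 0.1489, 0.0585]
orientation: [0.0, -3.141, -0.001]
ft_force: [-6.9, -3.2, 24.7]
gripper_width: 0.0246
grasp_force: 61.8
```

Emit:
apply_moves:
  targets: [0,0,0,-0.003,0,0,0.0015,-0.0026,-0.003,0,0,0.0015,-0.0026,-0.003,0,0,0.0015,-0.0026,0,0,0,0.0015,-0.0026,0,0,0,0.0015,-0.0026,0,0]

```text
time_s: 10.47
eef_pos: [0.4451, 0.1473, 0.0585]
orientation: [0.0, -3.142, -0.001]
ft_force: [-6.7, -3.3, 24.2]
gripper_width: 0.0243
grasp_force: 62.2
```

Emit:
apply_moves:
  targets: [0,0,0,-0.003,0,0,-0.0015,-0.0026,-0.003,0,0,-0.0015,-0.0026,-0.003,0,0,-0.0015,-0.0026,0,0,0,-0.0015,-0.0026,0,0,0,-0.0015,-0.0026,0,0]

```text
time_s: 10.97
eef_pos: [0.4461, 0.1459, 0.0584]
orientation: [-0.0, 3.142, 0.001]
ft_force: [-5.0, -3.2, 22.0]
gripper_width: 0.0246
grasp_force: 61.7
```

Emit:
apply_moves:
  targets: [0,0,0,-0.003,0,0,-0.003,0,-0.003,0,0,-0.003,0,-0.003,0,0,-0.003,0,0,0,0,-0.003,0,0,0,0,-0.003,0,0,0]

```text
time_s: 11.47
eef_pos: [0.4479, 0.1459, 0.0585]
orientation: [-0.001, 3.142, 0.001]
ft_force: [-5.3, -1.7, 23.0]
gripper_width: 0.0243
grasp_force: 61.7
```

Every position within about 3 mm of the hole centre stops at rim height, so lid 1 is too big and goes in the tub.

Emit:
apply_moves:
  targets: [0,0,0,-0.06,0,0,-0.02,0.04,-0.075,0,0,-0.2,0.387,-0.075,0,0,-0.2,0.387,-0.075,0,0,-0.2,0.387,-0.075,0,0,-0.2,0.387,-0.075,0,0,-0.2,0.387,-0.075,0,0,-0.2,0.387,-0.075,0]

```text
time_s: 12.13
eef_pos: [0.568, 0.3824, 0.1021]
orientation: [0.005, -3.141, -0.001]
ft_force: [-0.6, -0.5, -1.3]
gripper_width: 0.0243
grasp_force: 59.5
```

Run:
```python
from h import *
np.set_printoptions(precision=4,suppress=True)
c=cam("wrist"); o=r.get_obs(); tc=o["eef_pos"]; print(tc,o["ft_force"],o["gripper_width"]); print(heldc(c,tc,tc[2]-.0045))
c=cam("top"); W=cloud(c)
for z0,n in((.006,"floor"),(.03,"rim")):
  m=(abs(W[...,2]-z0)<.003)&(abs(W[...,0]-.489)<.145)&(abs(W[...,1]-.335)<.1)
  print(n,np.percentile(W[m][:,:2],[1,99],axis=0))
  m=(abs(W[...,2]-z0)<.003)&(abs(W[...,0]-.515)<.145)&(abs(W[...,1]+.35)<.1)
  print(n,"crate",np.percentile(W[m][:,:2],[1,99],axis=0), cv2.minAreaRect((W[m][:,:2]*1000).astype(np.float32)))
```

```text
[0.5688 0.3862 0.1019] [-2.9264  2.8084 -1.6722] 0.024715681394267122
(array([0.5678, 0.3831]), np.float64(0.0002771889225741797), 122, np.float64(0.09747916838313447), array([0.5665, 0.3852]), np.float64(0.01292366340401652), np.float64(0.1293540747410203))
floor [[0.3605 0.2434]
 [0.6155 0.4202]]
floor crate [[ 0.3838 -0.4347]
 [ 0.6411 -0.2564]] ((515.1946411132812, -349.662109375), (198.8213348388672, 288.6992492675781), 89.45106506347656)
rim [[0.3457 0.2447]
 [0.6324 0.4248]]
rim crate [[ 0.3739 -0.4419]
 [ 0.6534 -0.253 ]] ((514.8389892578125, -349.8395080566406), (288.7583923339844, 196.7676239013672), 0.2735697627067566)
```

Emit:
apply_moves:
  targets: [0,0,0,0,0,0,0,0,0,0,0,0,0,0.05,0,0,0,0,0.095,0,0,0,0,0.105,0,0,0,0,0.11,0,0,0,0,0.11,0]

```text
time_s: 12.82
eef_pos: [0.5677, 0.3774, 0.0374]
orientation: [-0.0, -3.141, 0.001]
ft_force: [0.3, -0.1, -0.9]
gripper_width: 0.024
grasp_force: 59.5
```

Emit:
apply_moves:
  targets: [0.5,0,0,0,0,0.5,0,0,0,0,0.5,0,0,0,0,0.5,0,0,0,0,0.6,0,0,-0.06,0,0.6,0,0,-0.1,0,0.6,0,0,-0.1,0,0.6,0,0,-0.1,0]

```text
time_s: 13.48
eef_pos: [0.5684, 0.3788, 0.0991]
orientation: [-0.001, 3.139, 0.004]
ft_force: [0.3, 0.1, -1.0]
gripper_width: 0.0511
grasp_force: 0.0
```

Run:
```python
from h import *
np.set_printoptions(precision=4,suppress=True)
c=cam("wrist"); o=r.get_obs(); tc=o["eef_pos"]; print(tc,o["ft_force"],o["gripper_width"])
for k in knobs(c,.052,.068,(.35,.63,.24,.43),.062): print(k)
```

```text
[0.5677 0.3784 0.0977] [-0.7758 -0.6783 -1.1243] 0.05127283231387208
(np.int32(1140), array([317., 223.]), array([0.5665, 0.3785]), np.float64(0.013007396125444612), np.float64(0.06196457032099148))
```

Emit:
apply_moves:
  targets: [0.6,0,-0.06,-0.01,0,0.6,-0.07,-0.5,-0.01,0,0.6,-0.07,-0.5,-0.01,0,0.6,-0.07,-0.5,-0.01,0,0.6,-0.07,-0.5,-0.01,0,0.6,-0.07,-0.5,-0.01,0,0.6,-0.07,-0.5,-0.01,0,0.6,-0.07,-0.5,-0.01,0]

```text
time_s: 14.2
eef_pos: [0.6096, 0.0714, 0.1025]
orientation: [-0.008, -3.141, 0.004]
ft_force: [-0.3, -0.3, 0.5]
gripper_width: 0.0511
grasp_force: 0.0
```

Emit:
apply_moves:
  targets: [0.6,0,0,0,0,0.6,0,0,0,0]

```text
time_s: 14.37
eef_pos: [0.6094, 0.0767, 0.1023]
orientation: [-0.003, -3.14, 0.001]
ft_force: [0.3, 2.2, -0.8]
gripper_width: 0.051
grasp_force: 0.0
```

```bash
cat > look.py <<'E'
from h import *
np.set_printoptions(precision=4,suppress=True)
c=cam("wrist"); o=r.get_obs(); tc=o["eef_pos"]; print(tc,o["ft_force"],o["gripper_width"])
for k in knobs(c,.054,.068,(.5,.72,-.25,.2),.061): print(k)
E
python3 look.py
```

```text
[0.6092 0.0783 0.1023] [-0.5788  0.6377  1.0731] 0.051075745566259226
(np.int32(1282), array([ 71., 203.]), array([ 0.5946, -0.0891]), np.float64(0.013767036499909957), np.float64(0.0607107372106711))
(np.int32(1092), array([193., 227.]), array([ 0.612 , -0.0092]), np.float64(0.013129104957682124), np.float64(0.06082622066318233))
(np.int32(1037), array([319., 227.]), array([0.612 , 0.0777]), np.float64(0.01275451968387432), np.float64(0.0609271395891677))
```

Emit:
apply_moves:
  targets: [0.6,-0.0065,-0.002,0.06,0,0.6,-0.0065,-0.002,0.111,0,0.6,-0.0065,-0.002,0.111,0,0,-0.0065,-0.002,0.111,0,0,-0.0065,-0.002,0.111,0,0,-0.0065,-0.002,0.111,0,0,-0.0065,-0.002,0.111,0,0,-0.0065,-0.002,0.111,0]

```text
time_s: 15.08
eef_pos: [0.6143, 0.0773, 0.0378]
orientation: [-0.001, 3.14, 0.001]
ft_force: [-1.1, 0.5, 6.3]
gripper_width: 0.0239
grasp_force: 59.6
```

Emit:
apply_moves:
  targets: [0,0,0,-0.06,0,0,0,0,-0.1,0,0,0.277,0.117,-0.1,0,0,0.277,0.117,-0.1,0,0,0.277,0.117,-0.1,0,0,0.277,0.117,-0.1,0,0,0.277,0.117,-0.1,0,0,0.277,0.117,-0.1,0]

```text
time_s: 15.75
eef_pos: [0.4441, 0.1488, 0.0969]
orientation: [0.006, -3.14, -0.002]
ft_force: [0.8, -0.6, -2.4]
gripper_width: 0.024
grasp_force: 59.5
```

Emit:
apply_moves:
  targets: [0,0,0,0,0,0,0,0,0,0,0,0,0,0,0]

```text
time_s: 16.0
eef_pos: [0.4484, 0.1467, 0.0967]
orientation: [0.001, 3.141, 0.0]
ft_force: [-0.0, -0.1, -1.9]
gripper_width: 0.024
grasp_force: 59.5
```

```bash
cat > held.py <<'E'
from h import *
np.set_printoptions(precision=4,suppress=True)
c=cam("wrist"); o=r.get_obs(); tc=o["eef_pos"]; print(tc,o["ft_force"],o["gripper_width"]); print(heldc(c,tc))
E
python3 held.py
```

```text
[0.4483 0.1466 0.0966] [ 0.3574 -0.1869 -1.0545] 0.024241979231302474
(array([0.4477, 0.1473]), np.float64(0.00024181702228635616), 119, np.float64(0.08823091102177748), array([0.4468, 0.1472]), np.float64(0.013494400961153815), np.float64(0.12002453296553182))
```

Emit:
apply_moves:
  targets: [0,0.0015,0.0008,0.025,0,0,0.0015,0.0008,0.045,0,0,0.0015,0.0008,0.052,0,0,0.0015,0.0008,0.055,0,0,0.0015,0.0008,0.057,0,0,0.0015,0.0008,0.0577,0,0,0.0015,0.0008,0.0577,0,0,0.0015,0.0008,0.0577,0]

```text
time_s: 16.72
eef_pos: [0.4467, 0.1476, 0.0622]
orientation: [-0.001, 3.141, 0.0]
ft_force: [-0.0, 0.2, -1.7]
gripper_width: 0.0242
grasp_force: 59.5
```

Emit:
apply_moves:
  targets: [0,0,0,0.001,0,0,0,0,0.0015,0,0,0,0,0.0015,0]

```text
time_s: 16.97
eef_pos: [0.4465, 0.1476, 0.061]
orientation: [-0.001, 3.141, 0.0]
ft_force: [0.1, -1.0, -1.4]
gripper_width: 0.0243
grasp_force: 59.5
```

Emit:
apply_moves:
  targets: [0,0,0,0.0005,0,0,0,0,0.0005,0]

```text
time_s: 17.13
eef_pos: [0.4465, 0.1475, 0.0606]
orientation: [0.001, -3.142, 0.0]
ft_force: [-0.3, -0.3, -0.5]
gripper_width: 0.0243
grasp_force: 59.5
```

Emit:
apply_moves:
  targets: [0,0,0,0.001,0,0,0,0,0.002,0,0,0,0,0.002,0]

```text
time_s: 17.38
eef_pos: [0.4464, 0.1475, 0.0593]
orientation: [0.001, -3.141, 0.0]
ft_force: [-0.8, 0.1, -1.2]
gripper_width: 0.0239
grasp_force: 59.5
```

Emit:
apply_moves:
  targets: [0,0,0,0.0005,0,0,0,0,0.001,0,0,0,0,0.001,0]

```text
time_s: 17.63
eef_pos: [0.4465, 0.1475, 0.0587]
orientation: [0.001, -3.142, 0.0]
ft_force: [0.0, 0.2, -1.0]
gripper_width: 0.0241
grasp_force: 59.5
```

Lid 2 is going in without contact, so it fits. Letting it drop home now.

Emit:
apply_moves:
  targets: [0,0,0,0.005,0,0,0,0,0.012,0,0,0,0,0.016,0,0,0,0,0.018,0,0,0,0,0.018,0,0.45,0,0,0.018,0,0.45,0,0,0.018,0,0.45,0,0,0.018,0]

```text
time_s: 18.3
eef_pos: [0.4466, 0.1475, 0.0481]
orientation: [-0.001, 3.141, 0.0]
ft_force: [-0.5, 0.3, 0.2]
gripper_width: 0.0387
grasp_force: 0.0
```

```bash
sed -i 's/print(heldc(c,tc))/import sys; print(heldc(c,tc,tc[2]-float(sys.argv[1]) if len(sys.argv)>1 else None))/' held.py; python3 held.py .0085
```

```text
[0.4466 0.1476 0.0482] [-0.3923 -0.1197  0.017 ] 0.03825095708355836
(array([0.4456, 0.1479]), np.float64(0.0002478858089718707), 118, np.float64(0.038206452716669406), array([0.4448, 0.1479]), np.float64(0.012388667944234193), np.float64(0.0700054797429462))
```

Emit:
apply_moves:
  targets: [0,0,0,0,0,0,0,0,0,0,0,0,0,0,0,0,0,0,0,0]

```text
time_s: 18.68
eef_pos: [0.4466, 0.1476, 0.0484]
orientation: [-0.001, 3.141, 0.0]
ft_force: [-2.6, -0.9, 9.5]
gripper_width: 0.0238
grasp_force: 58.3
```

Knob top at 0.070 confirms it dropped home, so lid 2 goes in the crate.

Emit:
apply_moves:
  targets: [0,0,0,-0.06,0,0,0,0,-0.12,0,0,0,0,-0.17,0,0,-0.0165,-0.06,-0.18,0,0,-0.033,-0.12,-0.18,0,0,-0.0495,-0.18,-0.18,0,0,-0.066,-0.24,-0.18,0,0,-0.0825,-0.3,-0.18,0]

```text
time_s: 19.35
eef_pos: [0.4962, -0.034, 0.1563]
orientation: [-0.002, 3.141, 0.001]
ft_force: [2.3, 0.3, -0.6]
gripper_width: 0.0239
grasp_force: 59.8
```

Emit:
apply_moves:
  targets: [0,-0.148,-0.54,0,0,0,-0.148,-0.54,0,0,0,-0.148,-0.54,0,0,0,-0.148,-0.54,0,0,0,-0.148,-0.54,0,0,0,-0.148,-0.54,0,0,0,-0.148,-0.54,0,0,0,-0.148,-0.54,0,0]

```text
time_s: 20.02
eef_pos: [0.5845, -0.3557, 0.1557]
orientation: [0.001, -3.141, -0.001]
ft_force: [0.6, -0.0, -1.0]
gripper_width: 0.0242
grasp_force: 59.8
```

Emit:
apply_moves:
  targets: [0,-0.016,-0.057,0,0,0,-0.016,-0.057,0,0,0,-0.016,-0.057,0,0,0,-0.016,-0.057,0,0]

```text
time_s: 20.35
eef_pos: [0.5936, -0.3877, 0.1554]
orientation: [0.0, -3.141, -0.001]
ft_force: [-0.5, 0.6, -1.5]
gripper_width: 0.024
grasp_force: 59.8
```

Run:
```python
from h import *
np.set_printoptions(precision=4,suppress=True)
c=cam("wrist"); o=r.get_obs(); tc=o["eef_pos"]; print(tc,o["ft_force"],o["gripper_width"]); print(heldc(c,tc,tc[2]-.0101)); save(c,"crate1")
```

```text
[ 0.594  -0.3869  0.1556] [-0.2094 -0.47   -1.462 ] 0.023697882480520217
(array([ 0.5925, -0.3868]), np.float64(0.0002700291705864617), 118, np.float64(0.14504836754874392), array([ 0.592 , -0.3868]), np.float64(0.013559200960128848), np.float64(0.17688942159615847))
```

View pics/crate1.png

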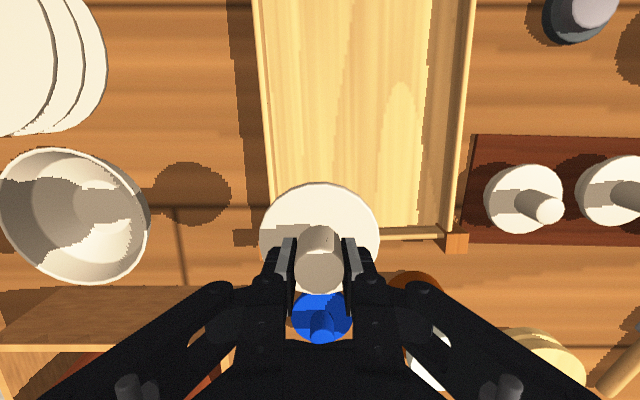

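Wrist view: lid held at (320,230) over the crate's far outer corner, clear of walls. Lowering.

Emit:
apply_moves:
  targets: [0,0,0,0.05,0,0,0,0,0.1,0,0,0,0,0.15,0,0,0,0,0.175,0,0,0,0,0.185,0,0,0,0,0.19,0,0,0,0,0.19,0]

```text
time_s: 20.98
eef_pos: [0.5945, -0.388, 0.0428]
orientation: [-0.002, 3.141, -0.001]
ft_force: [-0.5, -0.5, -1.5]
gripper_width: 0.0242
grasp_force: 59.8
```

Emit:
apply_moves:
  targets: [0.5,0,0,0,0,0.5,0,0,0,0,0.5,0,0,0,0,0.5,0,0,0,0,0.6,0,0,-0.06,0,0.6,0,0,-0.1,0,0.6,0,0,-0.1,0,0.6,0,0,-0.1,0]

```text
time_s: 21.65
eef_pos: [0.5948, -0.3887, 0.104]
orientation: [-0.001, 3.139, -0.002]
ft_force: [-0.7, 0.2, -0.3]
gripper_width: 0.051
grasp_force: 0.0
```

```bash
cat > placed.py <<'E'
from h import *
np.set_printoptions(precision=4,suppress=True)
c=cam("wrist"); o=r.get_obs(); tc=o["eef_pos"]; print(tc,o["ft_force"],o["gripper_width"])
for k in knobs(c,.054,.068,(.35,.66,-.45,-.24) if tc[1]<0 else (.35,.63,.24,.43),.062): print(k)
E
python3 placed.py
```

```text
[ 0.5943 -0.388   0.1027] [-0.0357  0.1179 -0.5193] 0.05153906313100592
(np.int32(1060), array([319., 219.]), array([ 0.5924, -0.3873]), np.float64(0.012785847982881378), np.float64(0.061945955502844104))
```

Emit:
apply_moves:
  targets: [0.6,-0.025,0.5,0,0,0.6,-0.025,0.5,0,0,0.6,-0.025,0.5,0,0,0.6,-0.025,0.5,0,0,0.6,-0.025,0.5,0,0,0.6,-0.025,0.5,0,0,0.6,-0.025,0.5,0,0,0.6,-0.025,0.5,0,0]

```text
time_s: 22.37
eef_pos: [0.6088, -0.0797, 0.1006]
orientation: [0.013, -3.139, -0.005]
ft_force: [1.2, -0.1, -1.0]
gripper_width: 0.0515
grasp_force: 0.0
```

Emit:
apply_moves:
  targets: [0.6,-0.006,0.13,0,0,0.6,-0.006,0.13,0,0,0.6,-0.006,0.13,0,0,0.6,-0.006,0.13,0,0,0.6,-0.006,0.13,0,0]

```text
time_s: 22.78
eef_pos: [0.612, -0.0104, 0.1014]
orientation: [0.001, -3.141, 0.001]
ft_force: [-0.6, -1.1, 0.3]
gripper_width: 0.0513
grasp_force: 0.0
```

```bash
python3 look.py
```

```text
[ 0.612  -0.0112  0.1016] [ 0.5177 -0.6461  0.8716] 0.051635818297666336
(np.int32(1187), array([197., 200.]), array([ 0.5947, -0.0909]), np.float64(0.013019710311604808), np.float64(0.060849555288162833))
(np.int32(1272), array([ 65., 211.]), array([ 0.6029, -0.1804]), np.float64(0.01389512490396706), np.float64(0.06066527602413668))
(np.int32(1049), array([317., 224.]), array([ 0.6121, -0.0111]), np.float64(0.012711552804401467), np.float64(0.060963618691071524))
(np.int32(358), array([ 18., 345.]), array([ 0.715 , -0.2468]), np.float64(0.010128767140730402), np.float64(0.061358251698234986))
```

Emit:
apply_moves:
  targets: [0.6,-0.002,0,0.06,0,0.6,-0.002,0,0.1075,0,0.6,-0.002,0,0.1075,0,0,-0.002,0,0.1075,0,0,-0.002,0,0.1075,0,0,-0.002,0,0.1075,0,0,-0.002,0,0.1075,0,0,-0.002,0,0.1075,0]

```text
time_s: 23.5
eef_pos: [0.6145, -0.0104, 0.039]
orientation: [-0.0, 3.139, 0.0]
ft_force: [0.1, -1.5, 8.3]
gripper_width: 0.0239
grasp_force: 59.9
```

Emit:
apply_moves:
  targets: [0,0,0,-0.06,0,0,0.01,0.03,-0.1,0,0,0.278,0.265,-0.1,0,0,0.278,0.265,-0.1,0,0,0.278,0.265,-0.1,0,0,0.278,0.265,-0.1,0,0,0.278,0.265,-0.1,0,0,0.278,0.265,-0.1,0]

```text
time_s: 24.17
eef_pos: [0.4416, 0.1533, 0.0975]
orientation: [0.011, -3.139, -0.003]
ft_force: [1.1, 0.2, -2.2]
gripper_width: 0.024
grasp_force: 59.6
```

Emit:
apply_moves:
  targets: [0,0,0,0,0,0,0,0,0,0,0,0,0,0,0]

```text
time_s: 24.42
eef_pos: [0.4475, 0.1486, 0.098]
orientation: [0.0, 3.141, 0.001]
ft_force: [0.7, 0.1, -2.0]
gripper_width: 0.024
grasp_force: 59.6
```

```bash
python3 held.py .0075
```

```text
[0.4476 0.1482 0.0978] [-0.386   0.0678 -1.2693] 0.023835502071169027
(array([0.4468, 0.149 ]), np.float64(0.00022547930935099046), 118, np.float64(0.08829513400278714), array([0.4454, 0.1486]), np.float64(0.013252297278704313), np.float64(0.12007164680929593))
```

Emit:
apply_moves:
  targets: [0,0.0018,-0.0017,0.025,0,0,0.0018,-0.0017,0.045,0,0,0.0018,-0.0017,0.052,0,0,0.0018,-0.0017,0.055,0,0,0.0018,-0.0017,0.057,0,0,0.0018,-0.0017,0.058,0,0,0.0018,-0.0017,0.0585,0,0,0.0018,-0.0017,0.0585,0]

```text
time_s: 25.13
eef_pos: [0.4459, 0.1479, 0.0627]
orientation: [-0.001, 3.141, 0.0]
ft_force: [0.7, -0.3, -0.8]
gripper_width: 0.0238
grasp_force: 59.6
```

Emit:
apply_moves:
  targets: [0,0,0,0.001,0,0,0,0,0.0015,0,0,0,0,0.0015,0]

```text
time_s: 25.38
eef_pos: [0.4456, 0.1479, 0.0616]
orientation: [-0.001, 3.142, 0.0]
ft_force: [0.6, 0.3, -1.6]
gripper_width: 0.0239
grasp_force: 59.6
```

Emit:
apply_moves:
  targets: [0,0,0,0.001,0,0,0,0,0.001,0]

```text
time_s: 25.55
eef_pos: [0.4456, 0.1479, 0.0609]
orientation: [0.001, -3.142, 0.0]
ft_force: [-0.3, -0.4, -1.7]
gripper_width: 0.0238
grasp_force: 59.6
```

Emit:
apply_moves:
  targets: [0,0,0,0.002,0,0,0,0,0.004,0,0,0,0,0.004,0]

```text
time_s: 25.8
eef_pos: [0.4455, 0.1478, 0.0582]
orientation: [0.001, -3.141, 0.0]
ft_force: [0.3, -0.4, -0.8]
gripper_width: 0.0241
grasp_force: 59.6
```

Emit:
apply_moves:
  targets: [0,0,0,0.005,0,0,0,0,0.011,0,0,0,0,0.014,0,0,0,0,0.015,0,0,0,0,0.015,0,0.45,0,0,0.015,0,0.45,0,0,0.015,0,0.45,0,0,0.015,0]

```text
time_s: 26.47
eef_pos: [0.4457, 0.1479, 0.0496]
orientation: [-0.001, 3.141, 0.0]
ft_force: [-0.2, 0.2, -0.2]
gripper_width: 0.0383
grasp_force: 0.0
```

```bash
python3 held.py .0105
```

```text
[0.4457 0.1479 0.0496] [ 0.2969  0.3592 -0.1381] 0.03843742492242606
(array([0.4445, 0.1482]), np.float64(0.0002677957870039027), 117, np.float64(0.038205700477969375), array([0.4438, 0.1483]), np.float64(0.012411815187885127), np.float64(0.07000349726817454))
```

Emit:
apply_moves:
  targets: [0,0,0,0,0,0,0,0,0,0,0,0,0,0,0,0,0,0,0,0]

```text
time_s: 26.85
eef_pos: [0.4457, 0.1479, 0.0499]
orientation: [-0.001, 3.141, 0.001]
ft_force: [-2.7, -0.9, 11.8]
gripper_width: 0.0239
grasp_force: 58.2
```

Lid 3 also dropped home, so it goes in the crate.

Emit:
apply_moves:
  targets: [0,0,0,-0.06,0,0,0,0,-0.12,0,0,0,0,-0.17,0,0,-0.0075,-0.06,-0.18,0,0,-0.015,-0.12,-0.18,0,0,-0.0225,-0.18,-0.18,0,0,-0.03,-0.24,-0.18,0,0,-0.0375,-0.3,-0.18,0]

```text
time_s: 27.52
eef_pos: [0.468, -0.0336, 0.1577]
orientation: [-0.002, 3.141, 0.001]
ft_force: [0.5, 0.2, -1.6]
gripper_width: 0.0238
grasp_force: 60.4
```

Emit:
apply_moves:
  targets: [0,-0.067,-0.54,0,0,0,-0.067,-0.54,0,0,0,-0.067,-0.54,0,0,0,-0.067,-0.54,0,0,0,-0.067,-0.54,0,0,0,-0.067,-0.54,0,0,0,-0.067,-0.54,0,0,0,-0.067,-0.54,0,0]

```text
time_s: 28.18
eef_pos: [0.5081, -0.3591, 0.1573]
orientation: [-0.001, -3.141, 0.001]
ft_force: [0.0, 0.4, -1.4]
gripper_width: 0.0238
grasp_force: 60.4
```

Emit:
apply_moves:
  targets: [0,-0.007,-0.053,0,0,0,-0.007,-0.053,0,0,0,-0.007,-0.053,0,0,0,-0.007,-0.053,0,0,0,-0.007,-0.053,0,0]

```text
time_s: 28.6
eef_pos: [0.513, -0.3866, 0.1573]
orientation: [0.003, -3.141, -0.001]
ft_force: [-0.3, 0.5, -1.8]
gripper_width: 0.0237
grasp_force: 60.3
```

Emit:
apply_moves:
  targets: [0,0,0,0.05,0,0,0,0,0.1,0,0,0,0,0.15,0,0,0,0,0.175,0,0,0,0,0.185,0,0,0,0,0.189,0,0,0,0,0.189,0]

```text
time_s: 29.18
eef_pos: [0.5132, -0.388, 0.0449]
orientation: [-0.001, 3.141, -0.001]
ft_force: [0.0, 0.4, -1.0]
gripper_width: 0.0237
grasp_force: 60.3
```

Emit:
apply_moves:
  targets: [0.5,0,0,0,0,0.5,0,0,0,0,0.5,0,0,0,0,0.5,0,0,0,0,0.6,0,0,-0.06,0,0.6,0,0,-0.1,0,0.6,0,0,-0.1,0,0.6,0,0,-0.1,0]

```text
time_s: 29.85
eef_pos: [0.5136, -0.3885, 0.1059]
orientation: [-0.001, 3.139, -0.002]
ft_force: [0.1, -0.4, -0.5]
gripper_width: 0.0511
grasp_force: 0.0
```

```bash
python3 placed.py
```

```text
[ 0.5131 -0.3879  0.1047] [ 1.9859 -0.0125  0.1816] 0.05138926125510522
(np.int32(1042), array([319., 218.]), array([ 0.5111, -0.3872]), np.float64(0.01276969516418429), np.float64(0.06197266323323443))
(np.int32(849), array([319., 314.]), array([ 0.5907, -0.3873]), np.float64(0.013700234245582903), np.float64(0.06170414448069441))
```

Emit:
apply_moves:
  targets: [0.6,-0.1375,0.494,0,0,0.6,-0.1375,0.494,0,0,0.6,-0.1375,0.494,0,0,0.6,-0.1375,0.494,0,0,0.6,-0.1375,0.494,0,0,0.6,-0.1375,0.494,0,0,0.6,-0.1375,0.494,0,0,0.6,-0.1375,0.494,0,0]

```text
time_s: 30.57
eef_pos: [0.596, -0.0846, 0.1028]
orientation: [0.01, -3.14, -0.003]
ft_force: [0.8, 1.4, -0.2]
gripper_width: 0.0513
grasp_force: 0.0
```

Emit:
apply_moves:
  targets: [0.6,0,0,0,0,0.6,0,0,0,0,0.6,0,0,0,0]

```text
time_s: 30.82
eef_pos: [0.5945, -0.0923, 0.1036]
orientation: [-0.0, -3.141, 0.001]
ft_force: [-0.5, -1.0, 0.3]
gripper_width: 0.0511
grasp_force: 0.0
```

```bash
python3 look.py
```

```text
[ 0.5945 -0.0928  0.1038] [ 0.9181 -0.8661 -0.0544] 0.05161786045233329
(np.int32(1036), array([317., 222.]), array([ 0.5943, -0.0928]), np.float64(0.012746470938368936), np.float64(0.06096485176353908))
(np.int32(1067), array([189., 233.]), array([ 0.6025, -0.1822]), np.float64(0.013187325065079192), np.float64(0.06083344734698532))
```

Emit:
apply_moves:
  targets: [0.6,-0.0013,0,0.06,0,0.6,-0.0013,0,0.111,0,0.6,-0.0013,0,0.111,0,0,-0.0013,0,0.111,0,0,-0.0013,0,0.111,0,0,-0.0013,0,0.111,0,0,-0.0013,0,0.111,0,0,-0.0013,0,0.111,0]

```text
time_s: 31.53
eef_pos: [0.5968, -0.092, 0.0391]
orientation: [-0.0, 3.139, -0.0]
ft_force: [-1.4, -2.5, 8.7]
gripper_width: 0.0239
grasp_force: 60.0
```

Emit:
apply_moves:
  targets: [0,0,0,-0.06,0,0,0,0,-0.12,0,0,0,0,-0.175,0,0,0.031,0.05,-0.175,0,0,0.062,0.1,-0.175,0,0,0.1,0.16,-0.175,0,0,0.137,0.22,-0.175,0,0,0.174,0.28,-0.175,0]

```text
time_s: 32.2
eef_pos: [0.4914, 0.0759, 0.1431]
orientation: [-0.0, 3.141, 0.002]
ft_force: [0.5, 1.3, -1.6]
gripper_width: 0.0239
grasp_force: 59.6
```

Emit:
apply_moves:
  targets: [0,0.037,0.06,0,0,0,0.075,0.121,0,0,0,0.075,0.121,0,0,0,0.075,0.121,0.035,0,0,0.075,0.121,0.07,0,0,0.075,0.121,0.07,0,0,0.075,0.121,0.07,0]

```text
time_s: 32.78
eef_pos: [0.4473, 0.1466, 0.1007]
orientation: [-0.0, -3.141, 0.002]
ft_force: [0.8, -0.0, -1.6]
gripper_width: 0.0237
grasp_force: 59.5
```

```bash
python3 held.py .0085
```

```text
[0.4479 0.1467 0.1013] [ 0.1431  0.1796 -0.6339] 0.02415422592380505
(array([0.4466, 0.1471]), np.float64(0.00022280809674801697), 118, np.float64(0.09100187449581688), array([0.4457, 0.1471]), np.float64(0.013496186186700645), np.float64(0.12275693540349596))
```

Emit:
apply_moves:
  targets: [0,0.0018,0.0015,0.025,0,0,0.0018,0.0015,0.048,0,0,0.0018,0.0015,0.056,0,0,0.0018,0.0015,0.059,0,0,0.0018,0.0015,0.061,0,0,0.0018,0.0015,0.062,0,0,0.0018,0.0015,0.063,0,0,0.0018,0.0015,0.063,0]

```text
time_s: 33.5
eef_pos: [0.4467, 0.1482, 0.0631]
orientation: [-0.001, 3.141, 0.001]
ft_force: [-0.1, -0.4, -1.4]
gripper_width: 0.0238
grasp_force: 59.5
```

Emit:
apply_moves:
  targets: [0,0,0,0.001,0,0,0,0,0.0015,0,0,0,0,0.0015,0]

```text
time_s: 33.75
eef_pos: [0.4464, 0.1481, 0.0618]
orientation: [0.001, -3.142, -0.0]
ft_force: [-0.1, -0.6, -2.2]
gripper_width: 0.0238
grasp_force: 59.5
```

Emit:
apply_moves:
  targets: [0,0,0,0.001,0,0,0,0,0.0015,0,0,0,0,0.0015,0]

```text
time_s: 34.0
eef_pos: [0.4464, 0.148, 0.0608]
orientation: [0.001, -3.141, 0.0]
ft_force: [0.1, 0.3, -2.3]
gripper_width: 0.0236
grasp_force: 59.5
```

Emit:
apply_moves:
  targets: [0,0,0,0.002,0,0,0,0,0.004,0,0,0,0,0.004,0]

```text
time_s: 34.25
eef_pos: [0.4463, 0.148, 0.0583]
orientation: [0.001, -3.141, 0.0]
ft_force: [-1.6, -0.2, -0.7]
gripper_width: 0.0241
grasp_force: 59.5
```

Emit:
apply_moves:
  targets: [0,0,0,0.005,0,0,0,0,0.011,0,0,0,0,0.014,0,0,0,0,0.015,0,0,0,0,0.015,0,0.45,0,0,0.015,0,0.45,0,0,0.015,0,0.45,0,0,0.015,0]

```text
time_s: 34.92
eef_pos: [0.4466, 0.1481, 0.0496]
orientation: [-0.001, 3.141, 0.0]
ft_force: [-0.2, 0.2, 0.0]
gripper_width: 0.0383
grasp_force: 0.0
```

```bash
python3 held.py .0105
```

```text
[0.4466 0.1481 0.0496] [0.0836 0.6458 0.1987] 0.03828178789452295
(array([0.4455, 0.1484]), np.float64(0.00026890426082478645), 117, np.float64(0.03818279465450564), array([0.4448, 0.1484]), np.float64(0.01242750307172098), np.float64(0.06999894620207514))
```

Emit:
apply_moves:
  targets: [0,0,0,0,0,0,0,0,0,0,0,0,0,0,0,0,0,0,0,0]

```text
time_s: 35.3
eef_pos: [0.4465, 0.1481, 0.0498]
orientation: [0.001, -3.142, -0.001]
ft_force: [-3.3, -1.9, 10.7]
gripper_width: 0.0237
grasp_force: 58.2
```

Lid 4 fits as well, so it goes in the crate.

Emit:
apply_moves:
  targets: [0,0,0,-0.06,0,0,0,0,-0.12,0,0,0,0,-0.17,0,0,0.0015,-0.06,-0.18,0,0,0.003,-0.12,-0.18,0,0,0.005,-0.18,-0.18,0,0,0.0065,-0.24,-0.18,0,0,0.008,-0.3,-0.18,0]

```text
time_s: 35.97
eef_pos: [0.4413, -0.0333, 0.1577]
orientation: [-0.002, 3.141, 0.001]
ft_force: [1.7, -1.0, -0.6]
gripper_width: 0.0239
grasp_force: 60.1
```

Emit:
apply_moves:
  targets: [0,0.0145,-0.54,0,0,0,0.0145,-0.54,0,0,0,0.0145,-0.54,0,0,0,0.0145,-0.54,0,0,0,0.0145,-0.54,0,0,0,0.0145,-0.54,0,0,0,0.0145,-0.54,0,0,0,0.0145,-0.54,0,0]

```text
time_s: 36.63
eef_pos: [0.4323, -0.3591, 0.1574]
orientation: [-0.001, -3.141, 0.001]
ft_force: [0.3, 1.3, -0.8]
gripper_width: 0.0237
grasp_force: 60.1
```

Emit:
apply_moves:
  targets: [0,0.0015,-0.053,0,0,0,0.0015,-0.053,0,0,0,0.0015,-0.053,0,0,0,0.0015,-0.053,0,0,0,0.0015,-0.053,0,0]

```text
time_s: 37.05
eef_pos: [0.4327, -0.3865, 0.1573]
orientation: [0.003, -3.141, -0.001]
ft_force: [0.8, -0.2, -0.8]
gripper_width: 0.024
grasp_force: 60.1
```

Emit:
apply_moves:
  targets: [0,0,0,0.05,0,0,0,0,0.1,0,0,0,0,0.15,0,0,0,0,0.175,0,0,0,0,0.185,0,0,0,0,0.189,0,0,0,0,0.189,0]

```text
time_s: 37.63
eef_pos: [0.4328, -0.3874, 0.0446]
orientation: [-0.002, 3.141, -0.0]
ft_force: [0.1, 0.2, -1.3]
gripper_width: 0.0237
grasp_force: 60.1
```

Emit:
apply_moves:
  targets: [0.5,0,0,0,0,0.5,0,0,0,0,0.5,0,0,0,0,0.5,0,0,0,0,0.6,0,0,-0.06,0,0.6,0,0,-0.1,0,0.6,0,0,-0.1,0,0.6,0,0,-0.1,0]

```text
time_s: 38.3
eef_pos: [0.4332, -0.3881, 0.1055]
orientation: [-0.001, 3.139, -0.002]
ft_force: [0.4, 0.2, -0.1]
gripper_width: 0.0513
grasp_force: 0.0
```

```bash
python3 placed.py
```

```text
[ 0.4327 -0.3876  0.1045] [-0.4043 -0.4472  0.7609] 0.051190811962490056
(np.int32(1036), array([319., 219.]), array([ 0.4308, -0.3869]), np.float64(0.012754114073919784), np.float64(0.06197191869829264))
(np.int32(853), array([319., 313.]), array([ 0.5093, -0.3873]), np.float64(0.013681638860980547), np.float64(0.06173386088771881))
```

Emit:
apply_moves:
  targets: [0.6,-0.285,0.342,0,0,0.6,-0.285,0.342,0,0,0.6,-0.285,0.342,0,0,0.6,-0.285,0.342,0,0,0.6,-0.285,0.342,0,0,0.6,-0.285,0.342,0,0,0.6,-0.285,0.342,0,0,0.6,-0.285,0.342,0,0]

```text
time_s: 39.02
eef_pos: [0.6059, -0.1771, 0.1025]
orientation: [0.012, -3.14, -0.002]
ft_force: [0.0, 0.6, 0.6]
gripper_width: 0.051
grasp_force: 0.0
```

Emit:
apply_moves:
  targets: [0.6,0,0,0,0,0.6,0,0,0,0]

```text
time_s: 39.18
eef_pos: [0.6022, -0.1833, 0.1034]
orientation: [-0.001, -3.14, 0.001]
ft_force: [0.1, -0.6, 0.5]
gripper_width: 0.0508
grasp_force: 0.0
```

```bash
python3 look.py
```

```text
[ 0.6021 -0.1837  0.1037] [-0.5115 -0.9557 -0.0263] 0.050987560366769345
(np.int32(1031), array([316., 223.]), array([ 0.6027, -0.1842]), np.float64(0.012712129981614369), np.float64(0.060926761124622426))
```

Emit:
apply_moves:
  targets: [0.6,-0.0027,-0.001,0.06,0,0.6,-0.0027,-0.001,0.111,0,0.6,-0.0027,-0.001,0.111,0,0,-0.0027,-0.001,0.111,0,0,-0.0027,-0.001,0.111,0,0,-0.0027,-0.001,0.111,0,0,-0.0027,-0.001,0.111,0,0,-0.0027,-0.001,0.111,0]

```text
time_s: 39.9
eef_pos: [0.6057, -0.1838, 0.0392]
orientation: [-0.0, 3.139, -0.001]
ft_force: [-2.3, -1.7, 9.4]
gripper_width: 0.0239
grasp_force: 59.9
```

Emit:
apply_moves:
  targets: [0,0,0,-0.06,0,0,0,0,-0.12,0,0,0,0,-0.175,0,0,0.0285,0.06,-0.175,0,0,0.057,0.12,-0.175,0,0,0.0855,0.18,-0.175,0,0,0.114,0.24,-0.175,0,0,0.143,0.3,-0.175,0]

```text
time_s: 40.57
eef_pos: [0.518, -0.0016, 0.1431]
orientation: [-0.001, 3.141, 0.002]
ft_force: [0.2, 1.0, -1.0]
gripper_width: 0.024
grasp_force: 59.5
```

Emit:
apply_moves:
  targets: [0,0.03,0.06,0,0,0,0.06,0.12,0,0,0,0.09,0.18,0,0,0,0.12,0.253,0,0,0,0.12,0.253,0.01,0,0,0.12,0.253,0.07,0,0,0.12,0.253,0.07,0,0,0.12,0.253,0.07,0]

```text
time_s: 41.23
eef_pos: [0.4463, 0.1478, 0.1003]
orientation: [-0.0, -3.14, 0.003]
ft_force: [0.8, 0.5, -0.7]
gripper_width: 0.0238
grasp_force: 59.4
```

Emit:
apply_moves:
  targets: [0,0,0,0,0,0,0,0,0,0]

```text
time_s: 41.4
eef_pos: [0.4478, 0.1482, 0.1019]
orientation: [0.002, 3.14, 0.002]
ft_force: [0.1, -0.4, -0.1]
gripper_width: 0.0239
grasp_force: 59.4
```

```bash
python3 held.py .01
```

```text
[0.4478 0.1484 0.1018] [ 0.1766  0.0178 -1.2307] 0.024000185590685588
(array([0.4464, 0.1487]), np.float64(0.00029821143605112934), 118, np.float64(0.09187721774611654), array([0.4461, 0.1487]), np.float64(0.01348231487897801), np.float64(0.12370573157079548))
```

Emit:
apply_moves:
  targets: [0,0.0015,-0.0008,0.025,0,0,0.0015,-0.0008,0.048,0,0,0.0015,-0.0008,0.057,0,0,0.0015,-0.0008,0.06,0,0,0.0015,-0.0008,0.062,0,0,0.0015,-0.0008,0.063,0,0,0.0015,-0.0008,0.064,0,0,0.0015,-0.0008,0.0645,0]

```text
time_s: 42.12
eef_pos: [0.4466, 0.1478, 0.0637]
orientation: [0.001, 3.141, 0.003]
ft_force: [-13.2, -8.3, 49.9]
gripper_width: 0.0243
grasp_force: 64.9
```

Emit:
apply_moves:
  targets: [0,0,0,0,0,0,0,0,0.0005,0]

```text
time_s: 42.28
eef_pos: [0.4467, 0.1477, 0.0636]
orientation: [0.001, 3.141, 0.003]
ft_force: [-15.2, -9.1, 56.8]
gripper_width: 0.0241
grasp_force: 65.6
```

Rim contact at the very position where lids 2 and 4 went in. Releasing it to see whether it drops.

Emit:
apply_moves:
  targets: [0,0,0,-0.0015,0,0,0,0,-0.0018,0,0.45,0,0,-0.0018,0,0.45,0,0,-0.0018,0,0.45,0,0,-0.0018,0,0.45,0,0,-0.0018,0,0.45,0,0,-0.0018,0]

```text
time_s: 42.87
eef_pos: [0.4461, 0.1483, 0.0627]
orientation: [-0.001, 3.141, 0.0]
ft_force: [-0.9, -0.3, 0.0]
gripper_width: 0.0385
grasp_force: 0.0
```

```bash
python3 held.py .01
```

```text
[0.4461 0.1482 0.0627] [ 0.7035  0.841  -0.2769] 0.03852132604666242
(array([0.4447, 0.1484]), np.float64(0.0002725068280324491), 119, np.float64(0.05418702979656346), array([0.4443, 0.1484]), np.float64(0.012405676026469385), np.float64(0.08603622182822537))
```

Emit:
apply_moves:
  targets: [0,0,0,0,0,0,0,0,0,0,0,0,0,0,0,0,0,0,0,0]

```text
time_s: 43.25
eef_pos: [0.446, 0.1481, 0.0627]
orientation: [0.001, -3.142, -0.0]
ft_force: [-1.2, -0.0, 7.2]
gripper_width: 0.024
grasp_force: 58.4
```

Emit:
apply_moves:
  targets: [0,0,0,-0.003,0,0,-0.002,0,-0.003,0,0,-0.002,0,-0.003,0,0,-0.002,0,0.001,0,0,-0.002,0,0.001,0,0,-0.002,0,0.001,0]

```text
time_s: 43.75
eef_pos: [0.4475, 0.1482, 0.0625]
orientation: [-0.0, 3.142, 0.001]
ft_force: [-6.6, -2.2, 26.2]
gripper_width: 0.0245
grasp_force: 61.9
```

Emit:
apply_moves:
  targets: [0,0,0,-0.004,0,0,0.003,0.0017,-0.004,0,0,0.003,0.0017,-0.004,0,0,0.003,0.0017,0,0,0,0.003,0.0017,0,0,0,0.003,0.0017,0,0]

```text
time_s: 44.25
eef_pos: [0.4459, 0.1488, 0.0621]
orientation: [0.0, 3.141, -0.0]
ft_force: [-0.4, -4.1, 12.8]
gripper_width: 0.0238
grasp_force: 61.7
```

Emit:
apply_moves:
  targets: [0,0,0,-0.004,0,0,0,-0.0034,-0.004,0,0,0,-0.0034,-0.004,0,0,0,-0.0034,0,0,0,0,-0.0034,0,0,0,0,-0.0034,0,0]

```text
time_s: 44.75
eef_pos: [0.4459, 0.1473, 0.0621]
orientation: [-0.001, 3.141, 0.001]
ft_force: [-0.7, -0.4, 12.4]
gripper_width: 0.0239
grasp_force: 61.6
```

It rested on the rim (knob top 0.086) at a spot where fitting lids sat home, so lid 5 is too big and goes in the tub.

Emit:
apply_moves:
  targets: [0,0,0,-0.06,0,0,-0.01,0.06,-0.075,0,0,-0.065,0.384,-0.075,0,0,-0.065,0.384,-0.075,0,0,-0.065,0.384,-0.075,0,0,-0.065,0.384,-0.075,0,0,-0.065,0.384,-0.075,0,0,-0.065,0.384,-0.075,0]

```text
time_s: 45.42
eef_pos: [0.4835, 0.3849, 0.1059]
orientation: [-0.012, 3.141, 0.002]
ft_force: [-1.2, 0.5, -0.4]
gripper_width: 0.0239
grasp_force: 60.8
```

Emit:
apply_moves:
  targets: [0,0,0,0,0,0,0,0,0,0,0,0,0,0,0]

```text
time_s: 45.67
eef_pos: [0.4842, 0.3763, 0.1068]
orientation: [-0.001, -3.141, 0.001]
ft_force: [0.6, 0.1, -0.8]
gripper_width: 0.0244
grasp_force: 60.8
```

```bash
python3 held.py .008
```

```text
[0.4843 0.3764 0.1069] [-0.4253 -0.284  -0.9088] 0.02426578728240025
(array([0.4829, 0.3775]), np.float64(0.00027179887846629885), 119, np.float64(0.09862968511218707), array([0.4826, 0.3768]), np.float64(0.013463023190266122), np.float64(0.13033095984414117))
```

Emit:
apply_moves:
  targets: [0,0,0,0.05,0,0,0,0,0.09,0,0,0,0,0.105,0,0,0,0,0.11,0,0,0,0,0.1125,0,0,0,0,0.1125,0]

```text
time_s: 46.22
eef_pos: [0.4848, 0.3775, 0.0403]
orientation: [0.0, 3.141, 0.001]
ft_force: [0.2, -0.6, -0.3]
gripper_width: 0.0244
grasp_force: 60.8
```

Emit:
apply_moves:
  targets: [0.5,0,0,0,0,0.5,0,0,0,0,0.5,0,0,0,0,0.5,0,0,0,0,0.6,0,0,-0.06,0,0.6,0,0,-0.12,0,0.6,0,0,-0.12,0,0.6,0,0,-0.12,0]

```text
time_s: 46.88
eef_pos: [0.4851, 0.3784, 0.1135]
orientation: [-0.001, 3.139, 0.005]
ft_force: [0.5, 0.2, -0.7]
gripper_width: 0.0512
grasp_force: 0.0
```

```bash
python3 placed.py
```

```text
[0.4843 0.3781 0.1121] [-0.6148  0.0598 -0.3895] 0.05104493952833794
(np.int32(969), array([318., 214.]), array([0.4825, 0.3792]), np.float64(0.0127337667138416), np.float64(0.06201071673110463))
(np.int32(785), array([317., 311.]), array([0.5651, 0.3784]), np.float64(0.013594038306102401), np.float64(0.06173427351776701))
```

Emit:
apply_moves:
  targets: [0,0,0,-0.065,0,0,0.04,-0.45,-0.065,0,0,0.04,-0.45,-0.065,0,0,0.04,-0.45,-0.065,0,0,0.04,-0.45,-0.065,0,0,0.04,-0.45,-0.065,0,0,0.04,-0.45,-0.065,0,0,0.04,-0.45,-0.065,0]

```text
time_s: 47.6
eef_pos: [0.4587, 0.1031, 0.1498]
orientation: [-0.004, -3.14, 0.001]
ft_force: [1.0, -0.0, -0.3]
gripper_width: -0.0
grasp_force: 0.0
```

Emit:
apply_moves:
  targets: [0,0.038,-0.445,0,0,0,0.038,-0.445,0,0,0,0.038,-0.445,0,0,0,0.038,-0.445,0,0,0,0.038,-0.445,0,0,0,0.038,-0.445,0,0,0,0.038,-0.445,0,0,0,0.038,-0.445,0,0]

```text
time_s: 48.27
eef_pos: [0.4364, -0.1636, 0.1501]
orientation: [-0.008, -3.141, 0.002]
ft_force: [-0.4, 0.4, -0.3]
gripper_width: 0.0003
grasp_force: 0.0
```

Emit:
apply_moves:
  targets: [0,0,0,0,0,0,0,0,0,0,0,0,0,0,0]

```text
time_s: 48.52
eef_pos: [0.4377, -0.1584, 0.1501]
orientation: [0.003, -3.141, -0.0]
ft_force: [0.5, 0.3, 0.2]
gripper_width: -0.0002
grasp_force: 0.0
```

Run:
```python
from h import *
np.set_printoptions(precision=4,suppress=True)
c=cam("wrist"); o=r.get_obs(); tc=o["eef_pos"]; print(tc,o["gripper_width"]); save(c,"btn")
W=cloud(c); x,y,z=W[...,0],W[...,1],W[...,2]; m=(abs(x-.437)<.035)&(abs(y+.159)<.035)&(z>.008)&(z<.045)&(c["depth"]>0)
print(np.histogram(z[m],bins=np.arange(.008,.046,.002)))
t=m&(z>np.percentile(z[m],90)-.003); print(np.median(z[t]),circ(c,t,np.median(z[t])))
print([(toworld(c,d["point"]),d["conf"]) for d in r.pinpoint(c,"call_top")])
t=cam("top"); save(t,"top1",(130,140,510,290),2)
for k in knobs(t,.054,.068,(.35,.66,-.45,.45),.062): print(k[0],k[2],k[4])
```

```text
[ 0.4378 -0.1583  0.1502] 9.822120479339774e-05
(array([ 15, 421, 570,  17,  13,  14,  34, 496, 724,   3,   0,   0,   0,
         0,   0,   0,   0,   0]), array([0.008, 0.01 , 0.012, 0.014, 0.016, 0.018, 0.02 , 0.022, 0.024,
       0.026, 0.028, 0.03 , 0.032, 0.034, 0.036, 0.038, 0.04 , 0.042,
       0.044]))
0.024174581120634246 (array([ 0.434 , -0.1589]), np.float64(0.01895174102630582))
[(array([ 0.435 , -0.16  ,  0.0226]), 0.83)]
90 [ 0.5925 -0.387 ] 0.06145305033211415
86 [0.5681 0.3769] 0.06176644762398645
86 [ 0.5126 -0.3865] 0.06097203666329579
93 [0.4837 0.3773] 0.06175675757190113
35 [0.4554 0.0047] 0.06117841411236471
92 [ 0.4451 -0.3589] 0.06103385300071973
```

View pics/btn.png

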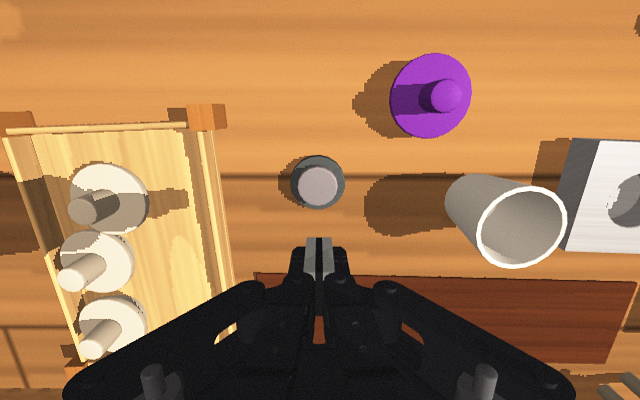

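View pics/top1.png

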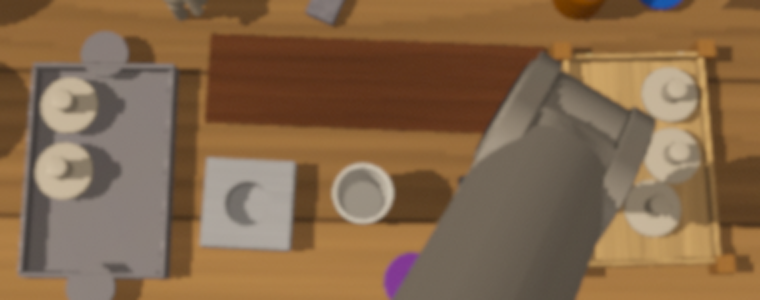

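Top view: crate holds three upright lids at (668,95), (673,155), (653,208), and the tub two. Lid 4 was nudged about 3 cm but still stands on the crate floor. Button under the fingers at wrist (318,185).

Emit:
apply_moves:
  targets: [0,0.005,-0.001,0.06,0,0,0.005,-0.001,0.12,0,0,0.005,-0.001,0.17,0,0,0.005,-0.001,0.195,0,0,0.005,-0.001,0.205,0,0,0.005,-0.001,0.213,0,0,0.005,-0.001,0.22,0,0,0.005,-0.001,0.22,0]

```text
time_s: 49.33
eef_pos: [0.4351, -0.16, 0.0188]
orientation: [-0.001, 3.141, -0.0]
ft_force: [-1.5, 0.8, 2.7]
gripper_width: 0.0003
grasp_force: 1.4
```

Emit:
apply_moves:
  targets: [0,0,0,0.001,0,0,0,0,0.0018,0]

```text
time_s: 49.5
eef_pos: [0.4351, -0.16, 0.0181]
orientation: [-0.001, 3.14, 0.0]
ft_force: [-3.0, -0.0, 3.4]
gripper_width: -0.0005
grasp_force: 1.6
```

Emit:
apply_moves:
  targets: [0,0,0,0.001,0,0,0,0,0.0015,0]

```text
time_s: 49.67
eef_pos: [0.4351, -0.16, 0.0169]
orientation: [-0.001, 3.141, 0.0]
ft_force: [-0.3, 0.1, 3.6]
gripper_width: 0.0002
grasp_force: 1.8
```

Emit:
apply_moves:
  targets: [0,0,0,0.001,0,0,0,0,0.001,0]

```text
time_s: 49.83
eef_pos: [0.4351, -0.16, 0.0161]
orientation: [-0.001, 3.141, -0.0]
ft_force: [-0.7, 1.1, 5.2]
gripper_width: -0.0003
grasp_force: 2.7
```

Emit:
apply_moves:
  targets: [0,0,0,0.0008,0,0,0,0,0.0008,0]

```text
time_s: 50.0
eef_pos: [0.4352, -0.16, 0.0158]
orientation: [-0.001, 3.141, 0.001]
ft_force: [-2.1, 3.4, 16.8]
gripper_width: 0.0002
grasp_force: 8.7
```

Bottomed out: force rose to 17 N at the stop. Releasing and retreating.

Emit:
apply_moves:
  targets: [0,0,0,0,0,0,0,0,-0.03,0,0,0,0,-0.09,0,0,0,0,-0.15,0,0,0,0,-0.22,0,0,0,0,-0.28,0,0,0,0,-0.32,0,0,0,0,-0.32,0]

```text
time_s: 50.67
eef_pos: [0.4368, -0.1607, 0.2113]
orientation: [-0.0, 3.135, 0.002]
ft_force: [0.9, -0.5, 0.4]
gripper_width: 0.0002
grasp_force: 0.0
```

Emit:
apply_moves:
  targets: [0,0,0.3,0,0,0,0,0.3,0,0,0,0,0.3,0,0,0,0,0.3,0,0,0,0,0.3,0,0,0,0,0.3,0,0,0,0,0.3,0,0,0,0,0.3,0,0]

```text
time_s: 51.33
eef_pos: [0.4345, 0.0193, 0.2072]
orientation: [-0.0, -3.141, 0.0]
ft_force: [0.4, -0.1, -0.7]
gripper_width: 0.0
grasp_force: 0.0
```

Run:
```python
from h import *
np.set_printoptions(precision=4,suppress=True)
for n in("wrist","scene","top"):
    c=cam(n)
    for k in knobs(c,.054,.07,(.35,.66,-.45,.45),.062): print(n,k[0],k[2],k[3],k[4])
    W=cloud(c); m=(np.hypot(W[...,0]-.435,W[...,1]+.159)<.014)&(W[...,2]<.05)&(c["depth"]>0); print("btn",n,np.median(W[m][:,2]) if m.any() else None)
    if n=="scene": save(c,"end",(120,120,520,320),2)
```

```text
wrist 345 [ 0.3558 -0.0565] 0.009802482367603548 0.0562072731516286
wrist 75 [0.4538 0.0043] 0.03366529441425131 0.0629287409012402
wrist 549 [0.4555 0.004 ] 0.029880513331046656 0.06231427459226602
wrist 129 [0.4824 0.3649] 0.008103650604001627 0.0577662329171019
wrist 462 [0.5657 0.3729] 0.015147424329363333 0.06172091592687866
btn wrist 0.024139505066584264
scene 60 [0.4906 0.3731] 0.015788995196592867 0.060808172292257975
scene 118 [0.4339 0.0085] 0.022007145319118657 0.06293767657867247
scene 64 [0.5736 0.3742] 0.014840520589559555 0.06090090590300601
scene 112 [0.4646 0.0002] 0.02811201287220481 0.06183441248811118
scene 69 [ 0.4527 -0.3605] 0.013864323679123415 0.06125441624731303
scene 84 [ 0.5199 -0.3871] 0.014438767668999706 0.06084726877721719
scene 92 [ 0.6001 -0.388 ] 0.013925955936048498 0.06080388975342148
btn scene 0.0239807978803989
top 86 [ 0.5929 -0.3873] 0.012266842980765618 0.061804604936537555
top 90 [0.5679 0.3766] 0.012329499402260295 0.06175503607450435
top 88 [ 0.5124 -0.3864] 0.01219842333000307 0.06134551559395841
top 94 [0.4835 0.3774] 0.01242831267202752 0.06170548953774216
top 92 [ 0.4451 -0.3587] 0.012324254848843922 0.061604005219842516
btn top 0.02439127919820583
```

View pics/end.png

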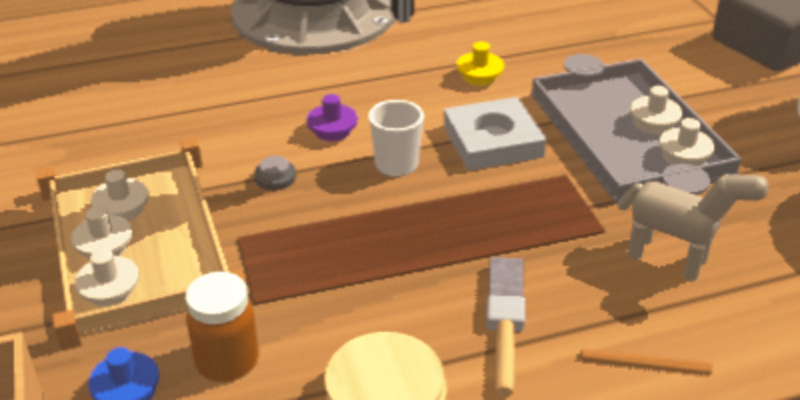

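The end view shows three lids upright in the crate at (120,195), (100,232) and (105,275), and two in the tub at (655,108) and (687,143). The button is back up at 0.024 and the mug, horse, jar and brush have not moved.

```bash
python3 -c "
from bench import r
print(r.job_done())"
```

```text
the job is handed in; nothing more can be done
None
```

The job is handed in: all five lids were tried in the gauge in order, with lids 2, 3 and 4 (which fit) upright in the crate and lids 1 and 5 (too big) in the tub; the call button was pressed to its stop and sprang back, the mug, horse, jar and brush stayed where they were, and the hand-in call returned no verdict.

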